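# Pack the insert trays into the assortment case

## Robot

A 6-joint arm with a two-finger parallel gripper is mounted at the origin on the work surface. World frame = base frame: x ahead of the robot, y to its left, z up, the work surface at z = 0. Lengths are in m, angles in degrees, forces in N, time in s.
With the tool pointing down it reaches from about 0.35 to 0.875 m from the base axis. Payload 4.2 kg.
Tool frame: the origin (TCP) lies midway between the tips of the shut fingers; the grasp point (between the pads) lies 19 mm behind it (hold_point_z is the z of the grasp point in the tool frame, in m); z points along the fingers, y is the direction in which the jaws open and shut (so a half turn about z gives the same grasp; the last joint's range is limited). The gripper opens to 87 mm and grips with 3 to 60 N. Pads are 19 mm wide; open, the fingers measure 117 mm over their backs; the gripper's body (75 mm by 190 mm) begins 51 mm behind the grasp point.
Start: joints at [14.817, 22.042, 0.453, 0, -68.411, -14.817], TCP at [0.625, 0, 0.223] pointing down, gripper open.
Joint ranges: [-179.83, 179.83], [-69.29, 118.12], [-61.27, 80.66], [-181.25, 117.63], [-171.15, -9.14], [-177.46, 177.46]. Speed limits (degrees/s): [159.86, 159.86, 180, 180, 180, 180].

## Interface

Orientations are given as a 3x3 rotation matrix whose columns are the frame's x, y, z axes.
In Python, from station import * gives the robot as it stands. The module is installed in compiled form; this text tells all that it offers.
- The arm moves only by the tool jog_arm, never from a script. Its argument "moves" is a list of rows, each a list of 7 numbers: the closure, from -1 (fully open) to 1 (shut), then the shift along the tool's x, y, z in m, then the turn, a rotation vector about the tool's x, y, z in rad. In form: [[gripper, x, y, z, wx, wy, wz], ...]. A call has exactly 10 rows; each row is the pose to reach, as a shift and turn from the pose commanded when the call began, along the tool's axes at that moment; what a row does not reach only later rows make up. A row lasts 1/12 s, in which the tool goes at most 41.7 mm and 7.16 degrees, less where a joint would pass 70% of its speed; a pose out of reach is approached as far as the arm can. A call with a gripper value outside its range is refused whole. The fingers move at their own pace and stop on an object; the grip force is fixed at half the most. Time passes only in rows, so rows that repeat a pose let the fingers close, or fill a call up. It gives the time, the measured TCP pose, the force and the opening at its end, in the units of the state.
- sense(): the state, without advancing time (a new reading comes with each control period).
- capture(name): name is "scene" or "side" or "wrist"; returns a dict with "frame" (400x640x3 uint8, red, green, blue), "fov_y" (degrees; the focal length in pixels is half the picture's height over the tangent of half this angle, whatever the lens; pixels are square), "cx", "cy" (the principal point, pixels), "world_from_camera" (4x4, takes a point from camera to world coordinates). Camera axes: x right, y down, z forward; pixel columns grow to the right and rows downward; lengths in m; the calibration is good to about 2 mm. A picture is of the moment at which its call begins. There is no depth.
- finish_job(): hands the job in, once; it reports no verdict.
The state is a dict: "time_s": time; "joints": joint angles; "joint_velocities": joint speeds; "effort": joint torques, N m; "tcp_pos": TCP position; "ee_rot": TCP orientation; "wrist_force": force on the tool from outside, world axes, zero at the start; "moment": the same for the moment, N m; "gripper_width": opening from 0.0 (shut) to 1.0 (fully open).
Only numpy, scipy, OpenCV 4.12 (cv2) and the standard library are available. Lean on these libraries where they do the work, as an engineer would, in place of code of your own. Each camera call takes 0.05 s, during which the arm holds its last target.

## Task

Pack the three insert trays into the open case, webs square to the hinge wall: first push the long tray fully home into the corner of the hinge wall and the far wall (away from the robot), then push one short tray home against the hinge wall and snug against the long tray, and then the other in front of it (away from the hinge), snug against both. Then shut the lid fully, leaving the magnifier stand, solder reel and vise where they are.

Things in the scene. Friction and masses are not known exactly. Their poses are not given: they have to be found in the camera images.
- case: Grey case tub, fixed. Outside 150 (x) x 172 (y) x 40 mm high, inside 140 x 162, walls 5, floor 4 mm thick. Origin: centre of underside. Its +x points to the hinge wall (inner face x=+70 mm), on the robot's left; its -y to the far wall (inner face y=-81), away from the robot; within 0.25 rad. Stands left or right on the bench. A handle juts 27 mm from the front (-x) wall at half height.
- lid (a joint): Lid angle, rad: 0 = shut on the rim; grows opening, stop at 1.25. Starts at 1.05 to 1.22, so it leans over the case. Stiff hinge (0.32 N m) holds it where left; no latch. Hinge line: along y at x=+75, z=40 mm in the case frame. Clear panel in a grey frame, 150 mm from hinge to front edge, 172 wide, 24 deep (panel: outer 3 mm, frame 4 mm wide), black finger tab 12 mm long in front.
- lid_edge (a point): Middle of the lid's free (front) edge on its outer face: 150 mm from the hinge line along the lid, 24 mm out from the rim plane. x runs from the free edge to the hinge, z out of the lid's outer face.
- board: Dark wooden work board, fixed, 300 x 300 x 8 mm, on which the trays start. Origin: centre of its underside.
- long_tray: White plastic insert tray, open on top, 130 (x) x 76 (y) mm; walls 3 thick, 35 high, floor 3. A central carrying web, 8 mm thick, runs its whole length along x at y=0, top at 54 mm (19 above the walls), a compartment 31 mm wide on each side. Origin: centre of underside, z up. Half-turn symmetric. 0.15 kg. Starts on the board, web within 0.5 rad of the robot's y axis.
- short_tray_a: White insert tray like the long one but 64 (x) x 76 (y) mm: same walls (3 thick, 35 high), same web along x (8 mm thick, top at 54 mm). Origin: centre of underside. 0.09 kg. Starts on the board, web within 0.5 rad of the robot's y axis. The two short trays are alike: either may go in either place.
- short_tray_b: The other short tray, the same as short_tray_a.
- magnifier: Bystander, loose: helping-hand magnifier, round base 60 mm across, post 125 mm high, crossbar with a lens 66 mm across reaching 110 mm to its +x (top at 155 mm) and a clip reaching 95 mm to its -x. Origin: centre of underside.
- reel: Bystander, loose: solder reel on end, 60 mm across, 46 mm high. Origin: centre of underside.
- vise: Bystander, loose: small bench vise, base 80 (x) x 60 (y) mm, 84 mm high, screw reaching 64 mm to -x. Origin: centre of underside.
Mind the look-alikes: they are no part of the job. What is shaped like the short_tray_b but green is not meant.

How it is judged (in metres and radians):
On the way, in this order (a step that is already met when the one before it is completed fails the run):
1. the long tray is down in the case, home in the corner of the hinge wall and the far wall, both short trays still out (z of long_tray in the frame of case below 0.008 m and angle between long_tray's own z axis and vertical below 0.04 rad and angle between the x axis of long_tray and the x axis of case, either way round below 0.05 rad and x of long_tray in the frame of case between 0.001 and 0.008 m and y of long_tray in the frame of case between -0.046 and -0.039 m and horizontal distance between each of short_tray_a, short_tray_b and case above 0.12 m), for 0.2 s.
2. a short tray is down beside it, home against the hinge wall and snug against the long tray ((((z of long_tray in the frame of case below 0.008 m and angle between long_tray's own z axis and vertical below 0.04 rad and angle between the x axis of long_tray and the x axis of case, either way round below 0.05 rad and x of long_tray in the frame of case between 0.001 and 0.008 m and y of long_tray in the frame of case between -0.046 and -0.039 m) and (z of short_tray_a in the frame of case below 0.008 m and angle between short_tray_a's own z axis and vertical below 0.04 rad and angle between the x axis of short_tray_a and the x axis of case, either way round below 0.05 rad and x of short_tray_a in the frame of case between 0.034 and 0.041 m and y of short_tray_a in the frame of case between 0.03 and 0.039 m)) or ((z of long_tray in the frame of case below 0.008 m and angle between long_tray's own z axis and vertical below 0.04 rad and angle between the x axis of long_tray and the x axis of case, either way round below 0.05 rad and x of long_tray in the frame of case between 0.001 and 0.008 m and y of long_tray in the frame of case between -0.046 and -0.039 m) and (z of short_tray_b in the frame of case below 0.008 m and angle between short_tray_b's own z axis and vertical below 0.04 rad and angle between the x axis of short_tray_b and the x axis of case, either way round below 0.05 rad and x of short_tray_b in the frame of case between 0.034 and 0.041 m and y of short_tray_b in the frame of case between 0.03 and 0.039 m)))), for 0.2 s.
3. the other short tray is down in front of it, snug against both; the lid still open (z of long_tray in the frame of case below 0.008 m and angle between long_tray's own z axis and vertical below 0.04 rad and angle between the x axis of long_tray and the x axis of case, either way round below 0.05 rad and x of long_tray in the frame of case between 0.001 and 0.008 m and y of long_tray in the frame of case between -0.046 and -0.039 m and (((z of short_tray_a in the frame of case below 0.008 m and angle between short_tray_a's own z axis and vertical below 0.04 rad and angle between the x axis of short_tray_a and the x axis of case, either way round below 0.05 rad and x of short_tray_a in the frame of case between 0.034 and 0.041 m and y of short_tray_a in the frame of case between 0.03 and 0.039 m) and (z of short_tray_b in the frame of case below 0.008 m and angle between short_tray_b's own z axis and vertical below 0.04 rad and angle between the x axis of short_tray_b and the x axis of case, either way round below 0.05 rad and x of short_tray_b in the frame of case between -0.033 and -0.02 m and y of short_tray_b in the frame of case between 0.03 and 0.039 m)) or ((z of short_tray_b in the frame of case below 0.008 m and angle between short_tray_b's own z axis and vertical below 0.04 rad and angle between the x axis of short_tray_b and the x axis of case, either way round below 0.05 rad and x of short_tray_b in the frame of case between 0.034 and 0.041 m and y of short_tray_b in the frame of case between 0.03 and 0.039 m) and (z of short_tray_a in the frame of case below 0.008 m and angle between short_tray_a's own z axis and vertical below 0.04 rad and angle between the x axis of short_tray_a and the x axis of case, either way round below 0.05 rad and x of short_tray_a in the frame of case between -0.033 and -0.02 m and y of short_tray_a in the frame of case between 0.03 and 0.039 m))) and value of joint lid above 0.3 rad), for 0.2 s.
At the end, for the whole second after the job is handed in: Trays flat on the case floor, webs along its x within 0.05 rad. Gaps: long tray to hinge and far walls, rear short tray to hinge wall, 4 mm at most; gaps summed up to the short trays at most 6 mm from the far wall, 7 mm from the hinge wall. Lid below 0.04 rad; at rest (z of long_tray in the frame of case below 0.008 m and angle between long_tray's own z axis and vertical below 0.04 rad and angle between the x axis of long_tray and the x axis of case, either way round below 0.05 rad and x of long_tray in the frame of case between 0.001 and 0.008 m and y of long_tray in the frame of case between -0.046 and -0.039 m and (((z of short_tray_a in the frame of case below 0.008 m and angle between short_tray_a's own z axis and vertical below 0.04 rad and angle between the x axis of short_tray_a and the x axis of case, either way round below 0.05 rad and x of short_tray_a in the frame of case between 0.034 and 0.041 m and y of short_tray_a in the frame of case between 0.03 and 0.039 m) and (z of short_tray_b in the frame of case below 0.008 m and angle between short_tray_b's own z axis and vertical below 0.04 rad and angle between the x axis of short_tray_b and the x axis of case, either way round below 0.05 rad and x of short_tray_b in the frame of case between -0.033 and -0.02 m and y of short_tray_b in the frame of case between 0.03 and 0.039 m)) or ((z of short_tray_b in the frame of case below 0.008 m and angle between short_tray_b's own z axis and vertical below 0.04 rad and angle between the x axis of short_tray_b and the x axis of case, either way round below 0.05 rad and x of short_tray_b in the frame of case between 0.034 and 0.041 m and y of short_tray_b in the frame of case between 0.03 and 0.039 m) and (z of short_tray_a in the frame of case below 0.008 m and angle between short_tray_a's own z axis and vertical below 0.04 rad and angle between the x axis of short_tray_a and the x axis of case, either way round below 0.05 rad and x of short_tray_a in the frame of case between -0.033 and -0.02 m and y of short_tray_a in the frame of case between 0.03 and 0.039 m))) and value of joint lid below 0.04 rad and linear speed of each of long_tray, short_tray_a, short_tray_b below 0.02 m/s); the robot touches nothing.
It fails at once if the magnifier stand shifted by more than 20 mm or tipped over (distance of magnifier from where it was at the start of the episode above 0.02 m or angle between magnifier's own z axis and vertical above 0.2 rad).
It fails at once if the solder reel shifted by more than 20 mm or tipped over (distance of reel from where it was at the start of the episode above 0.02 m or angle between reel's own z axis and vertical above 0.2 rad).
It fails at once if the vise shifted by more than 20 mm or tipped over (distance of vise from where it was at the start of the episode above 0.02 m or angle between vise's own z axis and vertical above 0.2 rad).
It also fails if it takes over 72 s, if anything falls off the work surface, if the arm or the gripper's body presses on something with over 40 N, if the wrist force passes 120 N, or if a joint passes its speed limit or range.

## Working session

There is one attempt and no reset: what is moved stays moved. The work goes in short steps, Python scripts to look and compute and a tool call to move; the robot and the scene stay as the last step left them, time stands still between calls to the robot, and variables do not carry over. Pictures are saved under pics/ and viewed, and the job is handed in when it is done.

Besides the shell and the picture viewer there is one more tool, called after ">>>" as name(argument=value, ...) on one line, values as JSON. jog_arm: Moves the arm, as the interface text tells. Its arguments: {"type":"object","properties":{"moves":{"type":"array"}},"required":["moves"]}

```bash
mkdir -p pics; python3 - <<'E'
from station import *
import cv2, pickle
s=sense(); print(s['time_s'],s['tcp_pos'],s['gripper_width'],s['ee_rot'])
d={}
for n in ("scene","side","wrist"):
    c=capture(n); d[n]=c
    cv2.imwrite(f'pics/{n}0.png',cv2.cvtColor(c['frame'],cv2.COLOR_RGB2BGR))
    print(n,c['fov_y'],c['cx'],c['cy']);print(c['world_from_camera'])
pickle.dump(d,open('d0.pkl','wb'))
E
```

```text
0.0 [6.24406034e-01 2.26165531e-05 2.21444890e-01] 1.0013770376079492 [[-2.42117984e-04 -9.99997647e-01 -2.15587395e-03]
 [-9.99999969e-01  2.42236259e-04 -5.46006843e-05]
 [ 5.51227866e-05  2.15586066e-03 -9.99997675e-01]]
scene 54.552049608506195 321.5785379960796 201.89906721683036
[[-0.0274991   0.58760545 -0.80868018  1.32734515]
 [ 0.99955171  0.00658207 -0.02920698  0.10760455]
 [-0.01183939 -0.80912082 -0.58752304  0.68386606]
 [ 0.          0.          0.          1.        ]]
side 55.60196673482058 314.4123031533197 193.70274692426122
[[ 0.965067   -0.17018113  0.19920863  0.33432575]
 [-0.26178603 -0.59537524  0.75960279 -0.6630582 ]
 [-0.01066618 -0.78521761 -0.61912804  0.66390877]
 [ 0.          0.          0.          1.        ]]
wrist 60.18742285012916 320.50030804539847 200.78196798358013
[[-9.99998709e-01 -5.40205946e-05 -1.60606349e-03  6.24523537e-01]
 [-5.32151411e-04  9.54176340e-01  2.99244429e-01 -8.25949212e-02]
 [ 1.51630242e-03  2.99244897e-01 -9.54175137e-01  3.83803919e-01]
 [ 0.00000000e+00  0.00000000e+00  0.00000000e+00  1.00000000e+00]]
```

View pics/scene0.png

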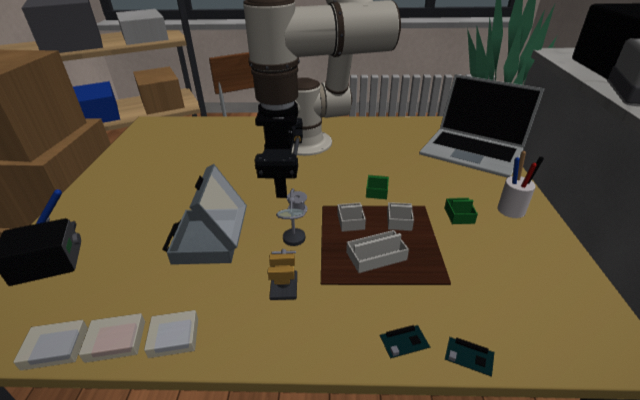

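View pics/side0.png

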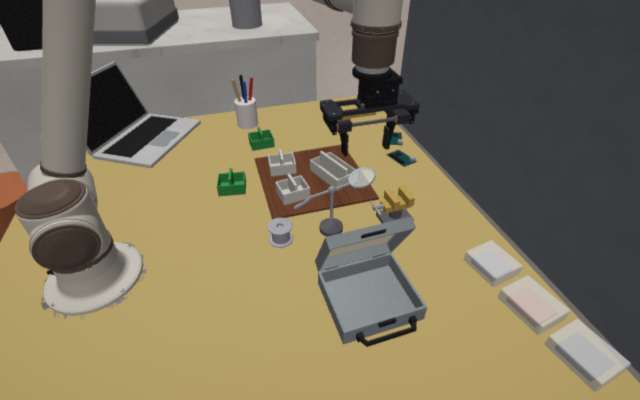

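View pics/wrist0.png

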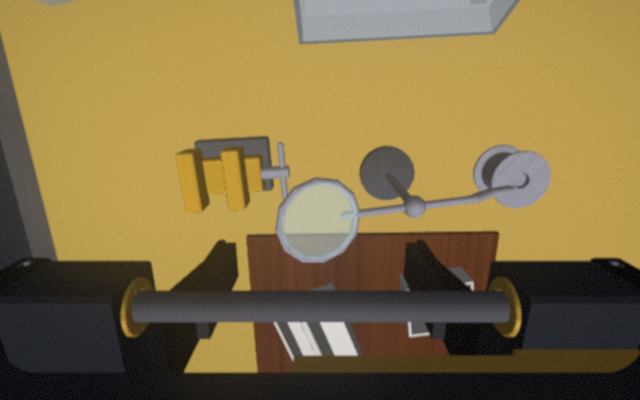

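```bash
cat > h.py <<'E'
import numpy as np, cv2, pickle
from scipy.optimize import least_squares
def K(c):
    f=200/np.tan(np.radians(c['fov_y']/2)); return f,c['cx'],c['cy']
def proj(c,P):
    P=np.atleast_2d(P); T=np.linalg.inv(c['world_from_camera']); q=P@T[:3,:3].T+T[:3,3]
    f,cx,cy=K(c); return np.c_[f*q[:,0]/q[:,2]+cx, f*q[:,1]/q[:,2]+cy]
def onz(c,uv,z):
    f,cx,cy=K(c); W=c['world_from_camera']; d=W[:3,:3]@np.array([(uv[0]-cx)/f,(uv[1]-cy)/f,1]); o=W[:3,3]
    return o+d*(z-o[2])/d[2]
def tri(obs):
    A=[];b=[]
    for c,uv in obs:
        f,cx,cy=K(c);W=c['world_from_camera'];d=W[:3,:3]@np.array([(uv[0]-cx)/f,(uv[1]-cy)/f,1]);d/=np.linalg.norm(d);o=W[:3,3]
        M=np.eye(3)-np.outer(d,d);A.append(M);b.append(M@o)
    return np.linalg.lstsq(np.vstack(A),np.hstack(b),rcond=None)[0]
def Rz(a): return np.array([[np.cos(a),-np.sin(a),0],[np.sin(a),np.cos(a),0],[0,0,1]])
def fit(obs,x0,z0):
    "obs: list (cam, local xyz, uv); returns x,y,yaw"
    def r(p):
        return np.concatenate([proj(c,Rz(p[2])@np.array(l)+[p[0],p[1],z0])[0]-uv for c,l,uv in obs])
    s=least_squares(r,x0); print('pose',s.x[:2].round(4),'yaw',round(s.x[2],4),'resid px',s.fun.reshape(-1,2).round(1).tolist()); return s.x
def crop(c,x0,y0,x1,y1,k,fn):
    im=cv2.cvtColor(c['frame'],cv2.COLOR_RGB2BGR)[y0:y1,x0:x1]
    im=cv2.resize(im,None,fx=k,fy=k,interpolation=cv2.INTER_CUBIC)
    for u in range((x0+9)//10*10,x1,10):
        cv2.line(im,((u-x0)*k,0),((u-x0)*k,6 if u%50 else 14),(0,0,255),1)
        if u%20==0: cv2.putText(im,str(u),((u-x0)*k-8,20),0,.35,(0,0,255),1)
    for v in range((y0+9)//10*10,y1,10):
        cv2.line(im,(0,(v-y0)*k),(6,(v-y0)*k),(0,0,255),1)
        cv2.putText(im,str(v),(8,(v-y0)*k+4),0,.35,(0,0,255),1)
    cv2.imwrite(fn,im)
E
python3 - <<'E'
from h import *
d=pickle.load(open('d0.pkl','rb'))
crop(d['scene'],310,170,450,290,5,'pics/s_board.png')
crop(d['side'],250,130,385,240,5,'pics/d_board.png')
crop(d['scene'],155,150,315,305,5,'pics/s_case.png')
crop(d['side'],260,180,430,350,4,'pics/d_case.png')
E
```

```text
(no output)
```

View pics/s_board.png

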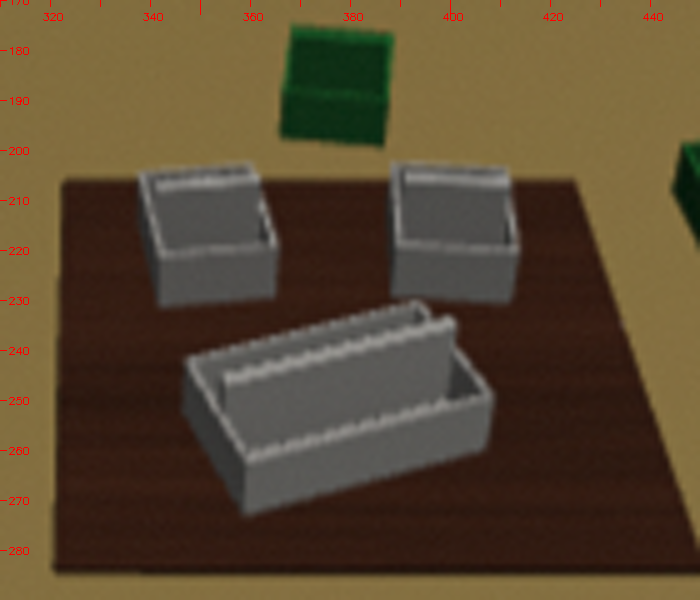

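View pics/d_board.png

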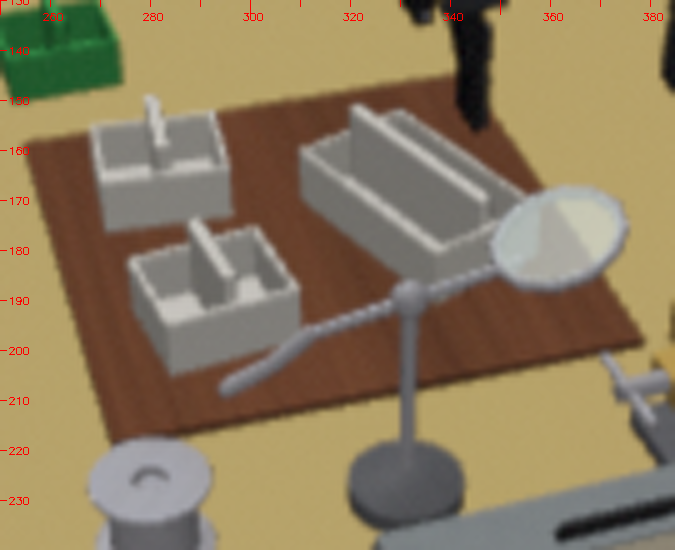

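View pics/s_case.png

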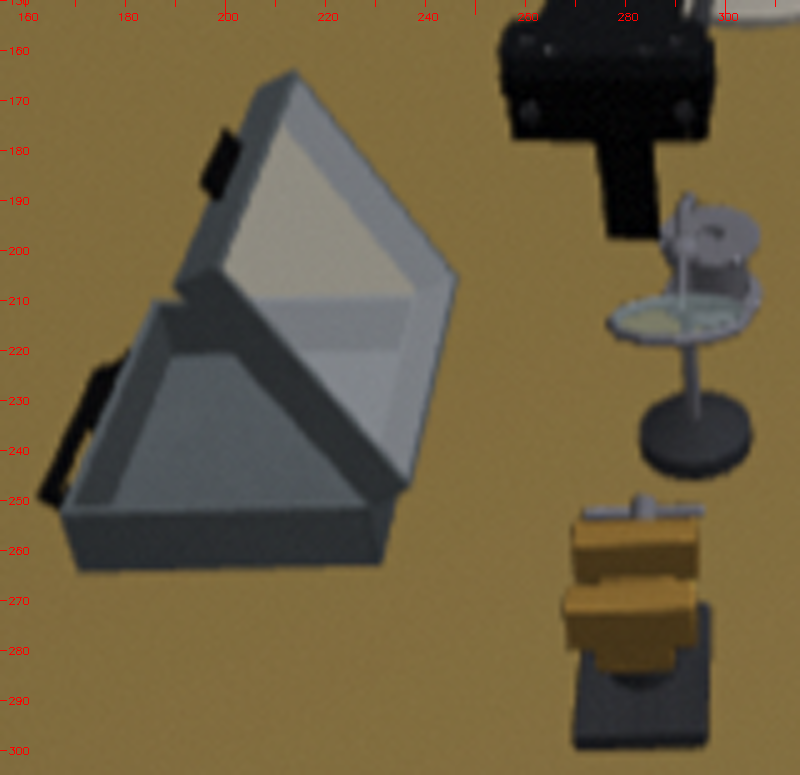

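View pics/d_case.png

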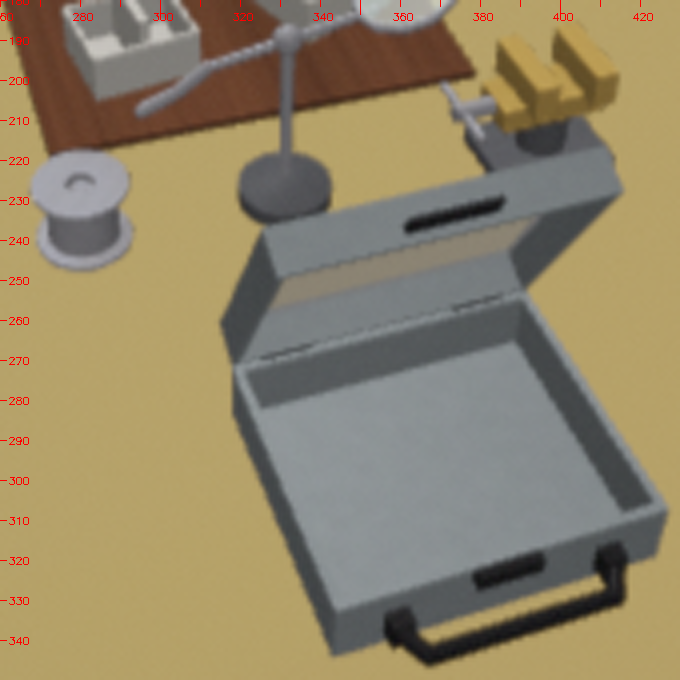

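```bash
python3 - <<'E'
from h import *
d=pickle.load(open('d0.pkl','rb')); S=d['scene'];D=d['side']
mm=lambda L:[(c,np.array(l)/1000,np.array(uv)) for c,l,uv in L]
case=mm([(S,(-75,-86,40),(167,252)),(S,(-75,-86,0),(171,264)),(S,(75,-86,0),(231,263)),(S,(-75,86,40),(186,210)),
(D,(-75,86,40),(343.7,333)),(D,(-75,86,0),(343.2,343.7)),(D,(-75,-86,40),(426.7,307.5)),(D,(-75,-86,0),(423.7,319.2)),(D,(75,86,40),(318.7,272.5)),(D,(75,86,0),(318.7,283))])
p=fit(case,[.6,-.35,1.57],0); pickle.dump(p,open('case.pkl','wb'))
def lid(th,r,n,y): 
    return Rz(p[2])@(np.array([75-r*np.cos(th)+n*np.sin(th),y,40+r*np.sin(th)+n*np.cos(th)])/1000)+[p[0],p[1],0]
ob=[(D,150,24,86,(326.2,237)),(D,150,0,86,(330,249.2)),(D,150,24,-86,(411.2,216.7)),(D,150,0,-86,(415.5,226.7)),(S,150,24,86,(214,164)),(S,150,24,-86,(200,203)),(S,150,0,-86,(191,208))]
s=least_squares(lambda t:np.concatenate([proj(c,lid(t[0],r,n,y))[0]-uv for c,r,n,y,uv in ob]),[1.1]);print('lid',s.x,s.fun.reshape(-1,2).round(1).tolist())
L=mm([(S,(-65,-38,35),(359,261.6)),(S,(-65,-38,0),(359.4,273)),(S,(65,-38,35),(408.6,248.6)),(S,(65,-38,0),(407.4,259)),(S,(-65,38,35),(347,241.4)),(S,(65,38,35),(394,230)),
(D,(65,38,35),(310,159.6)),(D,(65,-38,35),(330,152.4)),(D,(-65,38,35),(337.4,179.6))])
fit(L,[.75,.1,1.57],.008)
A=mm([(S,(-32,-38,35),(341.6,220.4)),(S,(32,-38,35),(365.4,218.6)),(S,(-32,-38,0),(342,231)),(S,(32,-38,0),(365,229.4)),(S,(-32,38,35),(337.6,204.4)),(S,(32,38,35),(361.4,203)),
(D,(-32,38,35),(284,194.4)),(D,(-32,-38,35),(309.6,188)),(D,(32,38,35),(275.6,181.6)),(D,(32,-38,35),(301.6,175.6)),(D,(-32,38,0),(284.4,205)),(D,(-32,-38,0),(310,194.4))])
fit(A,[.6,.1,1.57],.008)
B=mm([(S,(-32,-38,35),(388.6,218.6)),(S,(32,-38,35),(413.6,219)),(S,(-32,-38,0),(388.4,229)),(S,(32,-38,0),(412.4,230.4)),(S,(-32,38,35),(388,203)),(S,(32,38,35),(411.6,204.4)),
(D,(-32,38,35),(270.6,165.6)),(D,(-32,-38,35),(296,163)),(D,(32,38,35),(268.4,155)),(D,(32,-38,35),(293,152.4)),(D,(-32,38,0),(271.4,176)),(D,(-32,-38,0),(296.4,172.6))])
fit(B,[.6,.2,1.57],.008)
print('mag base',onz(S,(293.5,236),.005),onz(D,(331,231),.005),'head',tri([(S,(291,213)),(D,(331.5,189))]))
print('lens',tri([(S,(292,212)),(D,(361,178))]),'clip tip',tri([(S,(292,190)),(D,(295,207))]))
print('reel',onz(D,(281,226),.046),onz(S,(297,196),.046))
print('vise',onz(S,(283,297),0),tri([(S,(283,265)),(D,(400,193))]))
E
```

```text
pose [ 0.5623 -0.2243] yaw 1.6201 resid px [[-1.3, 0.2], [-1.3, 0.0], [-0.5, -0.4], [-1.5, -0.7], [0.0, -1.0], [-0.3, 0.2], [0.5, -1.0], [-0.0, -0.6], [-1.1, -1.5], [-1.0, 0.1]]
lid [1.113112] [[-1.1, -1.1], [-0.9, -0.8], [-0.3, -1.3], [0.3, 0.2], [-0.6, -1.0], [-2.6, -0.4], [-2.4, -1.3]]
pose [0.6228 0.2164] yaw 1.9417 resid px [[0.3, 0.7], [-0.7, -0.1], [0.3, 0.2], [-0.2, 0.4], [-0.4, 0.2], [-0.3, -0.3], [-0.4, -0.3], [-0.4, -1.3], [-0.3, 0.1]]
pose [0.4882 0.1575] yaw 1.7139 resid px [[0.2, 0.7], [0.3, 0.5], [-0.5, 0.2], [-0.0, -0.2], [-0.1, -0.3], [-1.3, -0.7], [-0.5, -0.5], [0.3, -1.2], [0.1, -0.8], [-0.4, -1.3], [-0.1, -0.9], [0.2, 2.5]]
pose [0.4849 0.2906] yaw 1.4991 resid px [[0.4, 0.5], [0.0, 1.4], [-0.6, 0.3], [-0.5, 0.2], [-0.1, -0.8], [-0.5, -1.1], [-0.3, 0.2], [0.0, -0.2], [-0.2, -0.8], [-0.2, -0.9], [-0.1, -0.5], [0.1, -0.1]]
mag base [0.54813283 0.00338679 0.005     ] [ 0.54678508 -0.01094789  0.005     ] head [0.56225237 0.01192883 0.10531701]
lens [0.62309794 0.01159314 0.13995769] clip tip [ 0.46141326 -0.00248883  0.09506538]
reel [ 0.42426402 -0.00282567  0.046     ] [0.42143109 0.00473721 0.046     ]
vise [ 7.50532801e-01 -3.07800605e-03 -1.11022302e-16] [ 7.28374814e-01 -1.20288443e-04  7.82589434e-02]
```

```bash
cat > plan.py <<'E'
import numpy as np, json, os, sys
from scipy.spatial.transform import Rotation as R
R0=np.array([[0,-1,0],[-1,0,0],[0,0,-1.]])
def load():
    return json.load(open('cmd.json')) if os.path.exists('cmd.json') else dict(p=[.625,0,.223],yaw=0.,R=R0.tolist())
def Rt(yaw,tilt=0):  # tilt about tool y (after yaw)
    return R.from_euler('z',yaw).as_matrix()@R0@R.from_euler('y',tilt).as_matrix()
def plan(segs,start=None):
    """segs: (x,y,z,yaw,grip,n[,tilt]) ; total rows 10. linear interp. Prints rows and saves the commanded end."""
    c=load(); p0=np.array(c['p']);Rs=np.array(c['R']);p=p0.copy();yaw=c['yaw'];ti=c.get('tilt',0);rows=[]
    for s in segs:
        x,y,z,yw,g,n=s[:6]; t=s[6] if len(s)>6 else ti
        q=np.array([x,y,z])
        if np.linalg.norm(q-p)/n>.0417 : print('WARN fast',np.linalg.norm(q-p)/n)
        if abs(yw-yaw)/n>.124: print('WARN rot')
        for k in range(1,n+1):
            a=k/n; pp=p+(q-p)*a; rr=Rt(yaw+(yw-yaw)*a,ti+(t-ti)*a)
            sh=Rs.T@(pp-p0); rv=R.from_matrix(Rs.T@rr).as_rotvec()
            rows.append([g]+[round(float(v),3)+0. for v in np.r_[sh,rv]])
        p=q;yaw=yw;ti=t
    assert len(rows)==10,len(rows)
    l=rows[-1]; Rn=Rs@R.from_rotvec(l[4:]).as_matrix(); pn=p0+Rs@np.array(l[1:4])
    json.dump(dict(p=pn.tolist(),yaw=yaw,tilt=ti,R=Rn.tolist()),open('cmd.json','w'))
    print(json.dumps(rows).replace('-0.0,','0,').replace('-0.0]','0]'))
case=np.array([0.5623,-0.2243,1.6201])
def cw(x,y): # case mm -> world xy
    c,s=np.cos(case[2]),np.sin(case[2]); return case[0]+(c*x-s*y)/1000, case[1]+(s*x+c*y)/1000
def wc(X,Y):
    c,s=np.cos(case[2]),np.sin(case[2]); a,b=(X-case[0])*1000,(Y-case[1])*1000; return c*a+s*b,-s*a+c*b
E
python3 - <<'E'
from plan import *
plan([(.634,.188,.2,.371,.5,6),(.634,.188,.125,.371,.5,3),(.634,.188,.125,.371,.5,1)])
E
```

```text
[[0.5, -0.031, -0.002, 0.004, 0.0, 0.0, -0.062], [0.5, -0.063, -0.003, 0.008, 0.0, 0.0, -0.124], [0.5, -0.094, -0.004, 0.011, 0.0, 0.0, -0.185], [0.5, -0.125, -0.006, 0.015, 0.0, 0.0, -0.247], [0.5, -0.157, -0.008, 0.019, 0.0, 0.0, -0.309], [0.5, -0.188, -0.009, 0.023, 0.0, 0.0, -0.371], [0.5, -0.188, -0.009, 0.048, 0.0, 0.0, -0.371], [0.5, -0.188, -0.009, 0.073, 0.0, 0.0, -0.371], [0.5, -0.188, -0.009, 0.098, 0.0, 0.0, -0.371], [0.5, -0.188, -0.009, 0.098, 0.0, 0.0, -0.371]]
```

>>> jog_arm(moves=[[0.5,-0.031,-0.002,0.004,0,0,-0.062],[0.5,-0.063,-0.003,0.008,0,0,-0.124],[0.5,-0.094,-0.004,0.011,0,0,-0.185],[0.5,-0.125,-0.006,0.015,0,0,-0.247],[0.5,-0.157,-0.008,0.019,0,0,-0.309],[0.5,-0.188,-0.009,0.023,0,0,-0.371],[0.5,-0.188,-0.009,0.048,0,0,-0.371],[0.5,-0.188,-0.009,0.073,0,0,-0.371],[0.5,-0.188,-0.009,0.098,0,0,-0.371],[0.5,-0.188,-0.009,0.098,0,0,-0.371]])

```text
time_s: 0.98
tcp_pos: [0.6301, 0.187, 0.1181]
ee_rot: [[0.362, -0.932, -0.012], [-0.932, -0.362, -0.004], [-0.0, 0.012, -1.0]]
wrist_force: [-1.2, 0.2, -0.9]
gripper_width: 0.328
```

```bash
cat > look.py <<'E'
import sys
from station import *
from h import *
d={}
tag=sys.argv[1]
for n in sys.argv[2:]:
    c=capture(n); d[n]=c
    cv2.imwrite(f'pics/{n}_{tag}.png',cv2.cvtColor(c['frame'],cv2.COLOR_RGB2BGR))
pickle.dump(d,open(f'd_{tag}.pkl','wb'))
s=sense();print(s['time_s'],s['tcp_pos'],s['wrist_force'],s['gripper_width'])
E
python3 look.py 1 wrist
```

```text
1.0333 [0.63195329 0.18721677 0.12124603] [-0.23045293 -0.64230942  1.31455109] 0.2986506947425422
```

View pics/wrist_1.png

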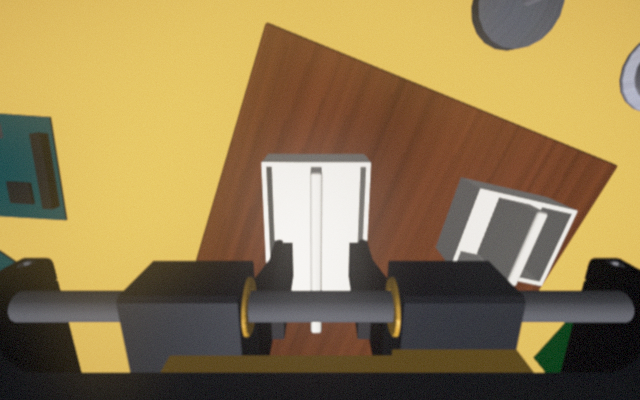

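```bash
python3 - <<'E'
from plan import *
plan([(.634,.188,.035,.371,.5,4),(.634,.188,.035,.371,1,6)])
E
```

```text
[[0.5, 0.0, 0.0, 0.022, 0.0, 0.0, 0.0], [0.5, 0.0, 0.0, 0.045, 0.0, 0.0, 0.0], [0.5, 0.0, 0.0, 0.067, 0.0, 0.0, 0.0], [0.5, 0.0, 0.0, 0.09, 0.0, 0.0, 0.0], [1, 0.0, 0.0, 0.09, 0.0, 0.0, 0.0], [1, 0.0, 0.0, 0.09, 0.0, 0.0, 0.0], [1, 0.0, 0.0, 0.09, 0.0, 0.0, 0.0], [1, 0.0, 0.0, 0.09, 0.0, 0.0, 0.0], [1, 0.0, 0.0, 0.09, 0.0, 0.0, 0.0], [1, 0.0, 0.0, 0.09, 0.0, 0.0, 0.0]]
```

>>> jog_arm(moves=[[0.5,0,0,0.022,0,0,0],[0.5,0,0,0.045,0,0,0],[0.5,0,0,0.067,0,0,0],[0.5,0,0,0.09,0,0,0],[1,0,0,0.09,0,0,0],[1,0,0,0.09,0,0,0],[1,0,0,0.09,0,0,0],[1,0,0,0.09,0,0,0],[1,0,0,0.09,0,0,0],[1,0,0,0.09,0,0,0]])

```text
time_s: 1.87
tcp_pos: [0.6356, 0.1886, 0.037]
ee_rot: [[0.363, -0.932, 0.004], [-0.932, -0.363, 0.002], [0.0, -0.005, -1.0]]
wrist_force: [0.3, -0.1, 4.5]
gripper_width: 0.087
```

```bash
python3 look.py 2 wrist side; python3 - <<'E'
from plan import *
print(wc(.5623,-.0), cw(-5,-38), cw(-35,-38), cw(-90,-38))
E
```

```text
1.9667 [0.6355867  0.18864624 0.03700599] [-0.67398326  0.22310853  6.36252108] 0.08391586890234914
(np.float64(224.02743514717216), np.float64(-11.054334054097502)) (np.float64(0.600500241666799), np.float64(-0.22742114347605955)) (np.float64(0.601978752686072), np.float64(-0.2573846880788913)) (np.float64(0.6046893562214058), np.float64(-0.3123178531840829))
```

View pics/wrist_2.png

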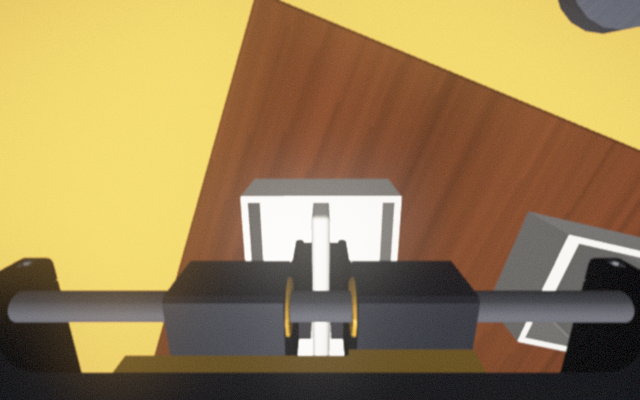

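View pics/side_2.png

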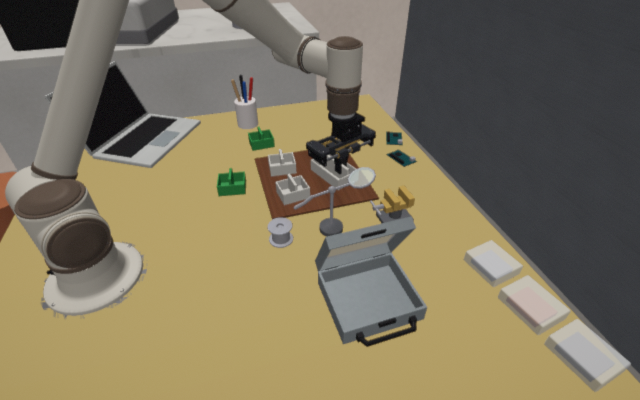

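```bash
python3 - <<'E'
from h import *
from plan import Rt
d=pickle.load(open('d_2.pkl','rb'));W=d['wrist']
t=np.array([.6355,.1886,.037]); X=Rt(.371)
for uv,z in (((321,195),.043),((322,180),.008),((243,195),.043),((400,195),.043)):
    print((X.T@(onz(W,uv,z)-t))[:2].round(4))
E
python3 - <<'E'
import sys; sys.path.insert(0,'.')
from plan import *
plan([(.634,.188,.14,.371,1,4),(.62,.10,.255,.2,1,4),(.61,.03,.255,.1,1,2)])
E
```

```text
[0.0364 0.0003]
[0.035  0.0008]
[ 0.0363 -0.0365]
[0.0365 0.0376]
[[1, 0.0, 0.0, -0.026, 0.0, 0.0, 0.0], [1, 0.0, 0.0, -0.052, 0.0, 0.0, 0.0], [1, 0.0, 0.0, -0.079, 0.0, 0.0, 0.0], [1, 0.0, 0.0, -0.105, 0.0, 0.0, 0.0], [1, 0.019, 0.011, -0.134, 0.0, 0.0, 0.043], [1, 0.038, 0.022, -0.162, 0.0, 0.0, 0.086], [1, 0.058, 0.034, -0.191, 0.0, 0.0, 0.128], [1, 0.077, 0.045, -0.22, 0.0, 0.0, 0.171], [1, 0.108, 0.062, -0.22, 0.0, 0.0, 0.221], [1, 0.139, 0.08, -0.22, 0.0, 0.0, 0.271]]
```

>>> jog_arm(moves=[[1,0,0,-0.026,0,0,0],[1,0,0,-0.052,0,0,0],[1,0,0,-0.079,0,0,0],[1,0,0,-0.105,0,0,0],[1,0.019,0.011,-0.134,0,0,0.043],[1,0.038,0.022,-0.162,0,0,0.086],[1,0.058,0.034,-0.191,0,0,0.128],[1,0.077,0.045,-0.22,0,0,0.171],[1,0.108,0.062,-0.22,0,0,0.221],[1,0.139,0.08,-0.22,0,0,0.271]])

```text
time_s: 2.8
tcp_pos: [0.6101, 0.0291, 0.257]
ee_rot: [[0.099, -0.995, 0.004], [-0.995, -0.099, 0.002], [-0.001, -0.005, -1.0]]
wrist_force: [0.3, 0.1, -1.6]
gripper_width: 0.088
```

```bash
python3 look.py 3 scene; python3 - <<'E'
from plan import *
a=cw(-150,-38)
print(a, cw(-25,-38))
plan([(.606,-.1,.26,.049,1,4),(a[0],a[1],.26,.049,1,6)])
E
```

```text
2.85 [0.60755856 0.02321138 0.25592087] [-2.54401351 -1.72919642 -1.68649395] 0.09020700754840545
(np.float64(0.6076463782599517), np.float64(-0.37224494238974637)) (np.float64(0.6014859156796477), np.float64(-0.2473968398779474))
WARN fast 0.04537498675181048
[[1, 0.032, 0.004, -0.001, 0.0, 0.0, 0.013], [1, 0.064, 0.008, -0.003, 0.0, 0.0, 0.025], [1, 0.096, 0.013, -0.004, 0.0, 0.0, 0.038], [1, 0.128, 0.017, -0.005, 0.0, 0.0, 0.051], [1, 0.174, 0.021, -0.005, 0.0, 0.0, 0.051], [1, 0.219, 0.025, -0.005, 0.0, 0.0, 0.051], [1, 0.264, 0.03, -0.005, 0.0, 0.0, 0.051], [1, 0.309, 0.034, -0.005, 0.0, 0.0, 0.051], [1, 0.354, 0.038, -0.005, 0.0, 0.0, 0.051], [1, 0.399, 0.042, -0.005, 0.0, 0.0, 0.051]]
```

View pics/scene_3.png

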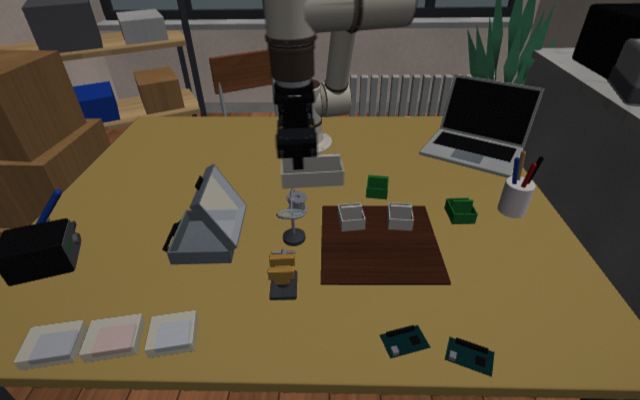

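```bash
cp cmd.json cmd_bad.json; python3 - <<'E'
from plan import *
import json
json.dump(dict(p=[.62-.01,.03,.255],yaw=.1,tilt=0,R=Rt(.1).tolist()),open('cmd.json','w'))
a=cw(-139,-38); b=cw(-139,-38)
print(a)
plan([(a[0],a[1],.255,.049,1,10)])
E
```

```text
(np.float64(0.607104257552885), np.float64(-0.36125830936870806))
[[1, 0.039, 0.004, 0.0, 0.0, 0.0, 0.005], [1, 0.078, 0.008, 0.0, 0.0, 0.0, 0.01], [1, 0.117, 0.013, 0.0, 0.0, 0.0, 0.015], [1, 0.156, 0.017, 0.0, 0.0, 0.0, 0.02], [1, 0.195, 0.021, 0.0, 0.0, 0.0, 0.025], [1, 0.233, 0.025, 0.0, 0.0, 0.0, 0.031], [1, 0.272, 0.029, 0.0, 0.0, 0.0, 0.036], [1, 0.311, 0.034, 0.0, 0.0, 0.0, 0.041], [1, 0.35, 0.038, 0.0, 0.0, 0.0, 0.046], [1, 0.389, 0.042, 0.0, 0.0, 0.0, 0.051]]
```

>>> jog_arm(moves=[[1,0.039,0.004,0,0,0,0.005],[1,0.078,0.008,0,0,0,0.01],[1,0.117,0.013,0,0,0,0.015],[1,0.156,0.017,0,0,0,0.02],[1,0.195,0.021,0,0,0,0.025],[1,0.233,0.025,0,0,0,0.031],[1,0.272,0.029,0,0,0,0.036],[1,0.311,0.034,0,0,0,0.041],[1,0.35,0.038,0,0,0,0.046],[1,0.389,0.042,0,0,0,0.051]])

```text
time_s: 3.68
tcp_pos: [0.6061, -0.3633, 0.254]
ee_rot: [[0.049, -0.999, -0.001], [-0.999, -0.049, 0.001], [-0.001, 0.001, -1.0]]
wrist_force: [1.0, 0.8, -1.0]
gripper_width: 0.091
```

```bash
python3 - <<'E'
from plan import *
# tray centre xc = g+29 ; zb = z-.028
def g(xc,zb,y=-38,n=1,yaw=.049): 
    a=cw(xc-29,y); return (a[0],a[1],zb/1000+.028,yaw,1,n)
plan([g(-110,140,n=3),g(-42,62,n=4),g(-24,50,n=2),g(-24,50,n=1)])
E
```

```text
[[1, 0.0, 0.0, 0.029, 0.0, 0.0, 0.0], [1, 0.0, 0.0, 0.058, 0.0, 0.0, 0.0], [1, 0.0, 0.0, 0.087, 0.0, 0.0, 0.0], [1, -0.017, 0.0, 0.106, 0.0, 0.0, 0.0], [1, -0.034, 0.0, 0.126, 0.0, 0.0, 0.0], [1, -0.051, 0.0, 0.146, 0.0, 0.0, 0.0], [1, -0.068, 0.0, 0.165, 0.0, 0.0, 0.0], [1, -0.077, 0.0, 0.171, 0.0, 0.0, 0.0], [1, -0.086, 0.0, 0.177, 0.0, 0.0, 0.0], [1, -0.086, 0.0, 0.177, 0.0, 0.0, 0.0]]
```

>>> jog_arm(moves=[[1,0,0,0.029,0,0,0],[1,0,0,0.058,0,0,0],[1,0,0,0.087,0,0,0],[1,-0.017,0,0.106,0,0,0],[1,-0.034,0,0.126,0,0,0],[1,-0.051,0,0.146,0,0,0],[1,-0.068,0,0.165,0,0,0],[1,-0.077,0,0.171,0,0,0],[1,-0.086,0,0.177,0,0,0],[1,-0.086,0,0.177,0,0,0]])

```text
time_s: 4.52
tcp_pos: [0.6023, -0.2744, 0.0768]
ee_rot: [[0.05, -0.999, -0.002], [-0.999, -0.05, 0.001], [-0.001, 0.002, -1.0]]
wrist_force: [0.6, -0.2, -1.1]
gripper_width: 0.088
```

```bash
python3 look.py 4 side scene wrist; python3 - <<'E'
from h import *
d=pickle.load(open('d_4.pkl','rb'))
crop(d['scene'],150,140,270,280,5,'pics/s4.png')
crop(d['side'],290,150,450,350,4,'pics/d4.png')
E
```

```text
4.6667 [ 0.60366595 -0.27665794  0.0789965 ] [-0.31564512 -0.03462616 -1.41350001] 0.09309114020983039
```

View pics/s4.png

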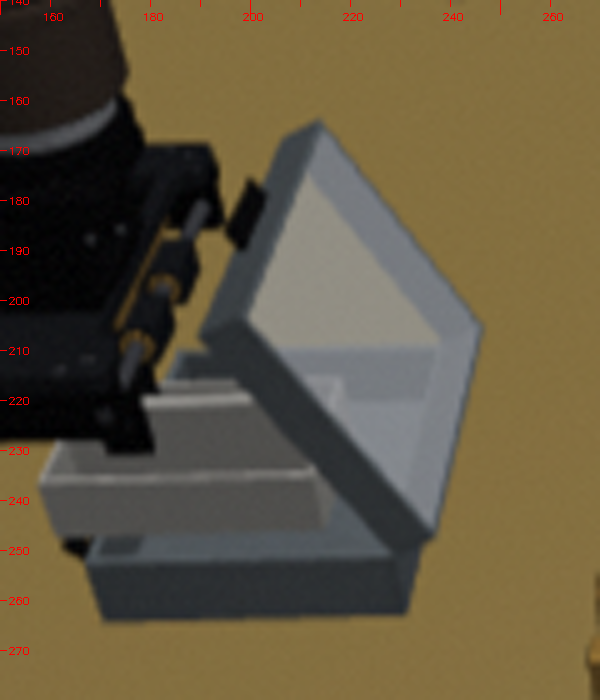

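View pics/d4.png

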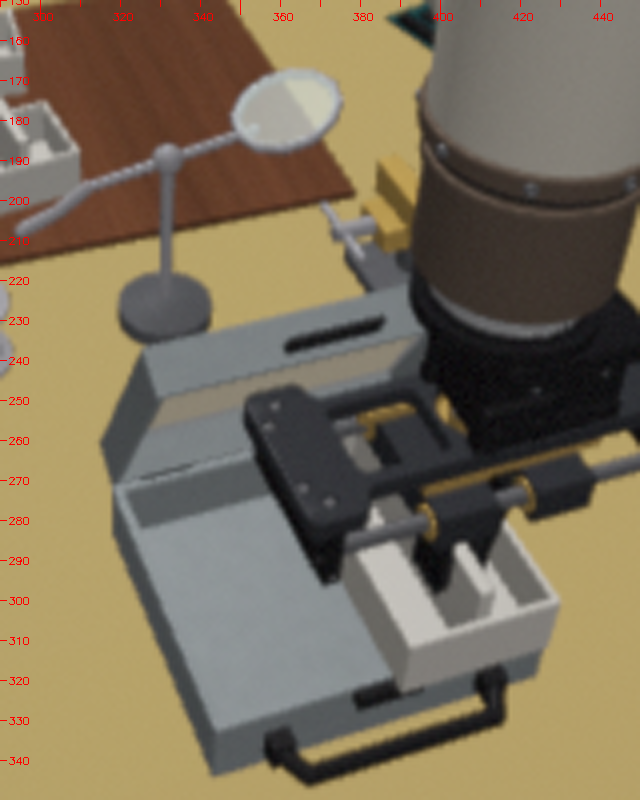

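View pics/wrist_4.png

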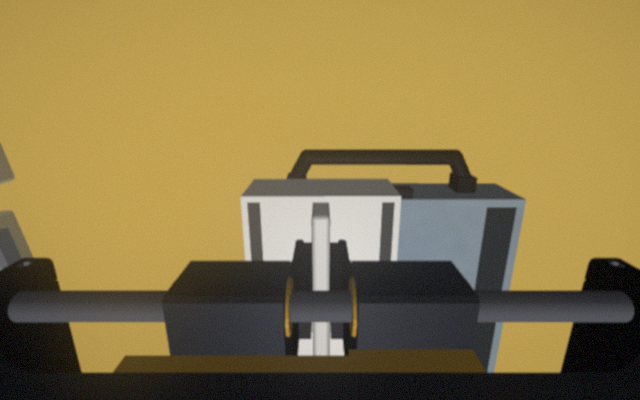

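```bash
python3 - <<'E'
from h import *
from plan import wc,cw
d=pickle.load(open('d_4.pkl','rb'));W=d['wrist']; S=d['scene']; D=d['side']
crop(W,380,170,540,280,5,'pics/w4.png')
for uv,z in (((523,199),.04),((502,185),.0),((487,208),.04),((516,207),.04),((241,196),.085),((400,195),.085)):
    P=onz(W,uv,z);print(uv,P.round(4),np.round(wc(*P[:2]),1))
print('wcam',W['world_from_camera'][:3,3])
# tray fit at hover using both cams
print('tray corner side (-65,38,35):',)
mm=lambda L:[(c,np.array(l)/1000,np.array(uv)) for c,l,uv in L]
q=fit(mm([(S,(-65,-38,35),(158,236)),(S,(-65,-38,0),(161.5,247)),(S,(65,-38,0),(214,245.5)),(D,(-65,38,35),(392.5,311.5)),(D,(-65,38,0),(391,322.5)),(D,(-65,-38,35),(429,300.5)),(D,(-65,-38,0),(424,313))]),[.6,-.25,1.6],.05)
print(wc(*q[:2]))
E
```

```text
(523, 199) [ 0.4814 -0.3033  0.04  ] [-74.9  84.7]
(502, 185) [ 0.4738 -0.3019  0.    ] [-73.2  92.2]
(487, 208) [ 0.5021 -0.2964  0.04  ] [-69.1  63.7]
(516, 207) [ 0.4845 -0.298   0.04  ] [-69.7  81.3]
(241, 196) [ 0.6426 -0.3103  0.085 ] [-89.9 -75.9]
(400, 195) [ 0.5677 -0.3147  0.085 ] [-90.5  -1. ]
wcam [ 0.60708725 -0.35861474  0.24098622]
tray corner side (-65,38,35):
pose [ 0.5987 -0.2469] yaw 1.6241 resid px [[-1.4, -1.2], [-1.1, -1.2], [0.2, -1.2], [-0.7, -0.2], [-1.4, 0.2], [0.6, -0.8], [2.3, -1.8]]
(np.float64(-24.321357989567502), np.float64(-35.25797009867961))
```

View pics/w4.png

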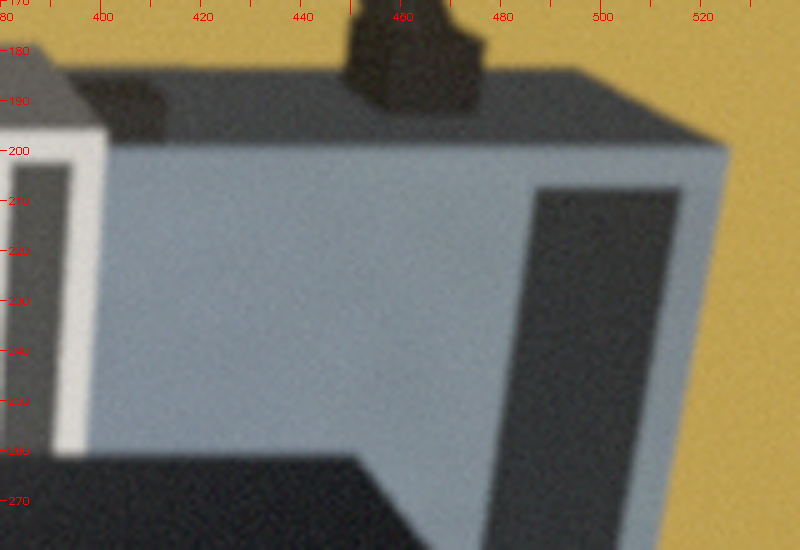

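```bash
python3 - <<'E'
from plan import *
def g(xc,zb,y=-38,n=1,yaw=.049): 
    a=cw(xc-29,y); return (a[0],a[1],zb/1000+.028,yaw,1,n)
plan([g(-12,47,n=2),g(-1,46,n=2),g(-1,5,n=5),g(-1,5,n=1)])
E
```

```text
[[1, -0.006, 0.0, 0.002, 0.0, 0.0, 0.0], [1, -0.012, 0.0, 0.003, 0.0, 0.0, 0.0], [1, -0.017, 0.0, 0.004, 0.0, 0.0, 0.0], [1, -0.023, 0.0, 0.004, 0.0, 0.0, 0.0], [1, -0.023, 0.0, 0.012, 0.0, 0.0, 0.0], [1, -0.023, 0.0, 0.02, 0.0, 0.0, 0.0], [1, -0.023, 0.0, 0.029, 0.0, 0.0, 0.0], [1, -0.023, 0.0, 0.037, 0.0, 0.0, 0.0], [1, -0.023, 0.0, 0.045, 0.0, 0.0, 0.0], [1, -0.023, 0.0, 0.045, 0.0, 0.0, 0.0]]
```

>>> jog_arm(moves=[[1,-0.006,0,0.002,0,0,0],[1,-0.012,0,0.003,0,0,0],[1,-0.017,0,0.004,0,0,0],[1,-0.023,0,0.004,0,0,0],[1,-0.023,0,0.012,0,0,0],[1,-0.023,0,0.02,0,0,0],[1,-0.023,0,0.029,0,0,0],[1,-0.023,0,0.037,0,0,0],[1,-0.023,0,0.045,0,0,0],[1,-0.023,0,0.045,0,0,0]])

```text
time_s: 5.5
tcp_pos: [0.6014, -0.2532, 0.0322]
ee_rot: [[0.05, -0.999, -0.001], [-0.999, -0.05, -0.001], [0.0, 0.001, -1.0]]
wrist_force: [-1.9, -0.6, 4.4]
gripper_width: 0.084
```

```bash
python3 look.py 5 side scene wrist; python3 - <<'E'
from h import *
d=pickle.load(open('d_5.pkl','rb'))
crop(d['scene'],150,140,270,280,5,'pics/s5.png')
crop(d['side'],290,200,450,350,4,'pics/d5.png')
E
```

```text
5.65 [ 0.60140731 -0.25315937  0.03217644] [-0.41114374 -0.17758564  0.46659811] 0.09126817795103691
```

View pics/s5.png

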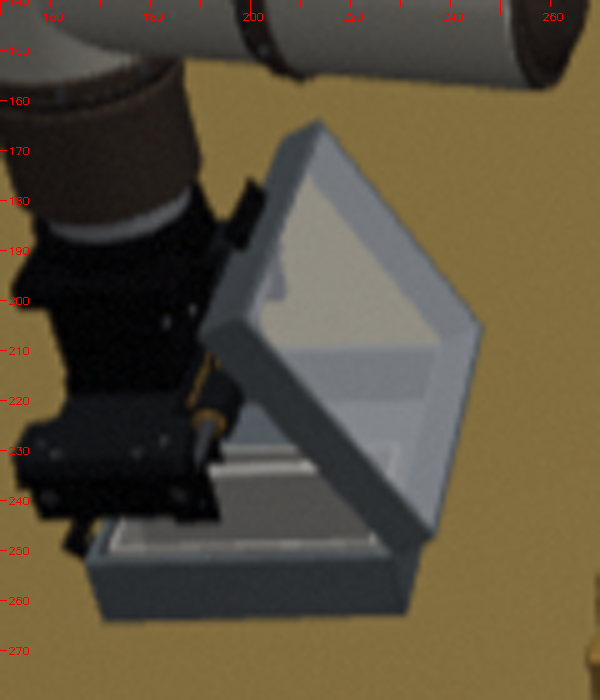

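View pics/wrist_5.png

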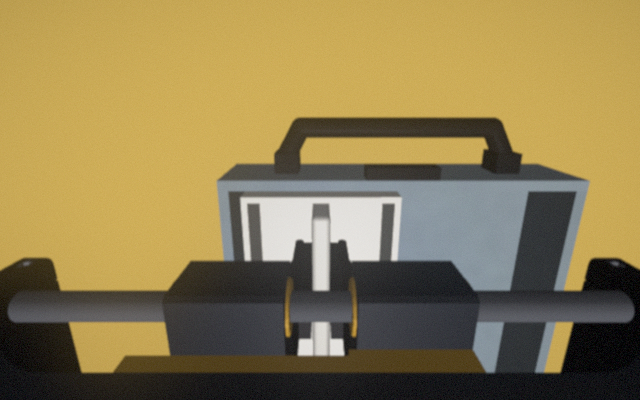

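```bash
python3 - <<'E'
from plan import *
def g(xc,zb,y=-38,n=1,yaw=.049): 
    a=cw(xc-29,y); return (a[0],a[1],zb/1000+.028,yaw,1,n)
plan([g(-1,5,y=-45,n=4),g(6.5,5,y=-45,n=4),g(6.5,5,y=-45,n=2)])
E
```

```text
[[1, 0.0, -0.002, 0.0, 0.0, 0.0, 0.0], [1, 0.0, -0.004, 0.0, 0.0, 0.0, 0.0], [1, 0.0, -0.005, 0.0, 0.0, 0.0, 0.0], [1, 0.0, -0.007, 0.0, 0.0, 0.0, 0.0], [1, -0.002, -0.007, 0.0, 0.0, 0.0, 0.0], [1, -0.004, -0.007, 0.0, 0.0, 0.0, 0.0], [1, -0.006, -0.007, 0.0, 0.0, 0.0, 0.0], [1, -0.007, -0.007, 0.0, 0.0, 0.0, 0.0], [1, -0.007, -0.007, 0.0, 0.0, 0.0, 0.0], [1, -0.007, -0.007, 0.0, 0.0, 0.0, 0.0]]
```

>>> jog_arm(moves=[[1,0,-0.002,0,0,0,0],[1,0,-0.004,0,0,0,0],[1,0,-0.005,0,0,0,0],[1,0,-0.007,0,0,0,0],[1,-0.002,-0.007,0,0,0,0],[1,-0.004,-0.007,0,0,0,0],[1,-0.006,-0.007,0,0,0,0],[1,-0.007,-0.007,0,0,0,0],[1,-0.007,-0.007,0,0,0,0],[1,-0.007,-0.007,0,0,0,0]])

```text
time_s: 6.48
tcp_pos: [0.6063, -0.2467, 0.0323]
ee_rot: [[0.048, -0.999, -0.004], [-0.999, -0.048, -0.001], [0.0, 0.004, -1.0]]
wrist_force: [-4.6, -5.3, 1.7]
gripper_width: 0.095
```

```bash
python3 look.py 6 wrist; python3 - <<'E'
from station import *
from plan import *
s=sense();print(wc(*s['tcp_pos'][:2]),s['wrist_force'],s['ee_rot'].round(3) if hasattr(s['ee_rot'],'round') else s['ee_rot'])
E
```

```text
6.5333 [ 0.60629526 -0.2466709   0.03226841] [-4.3072994  -4.12775009  1.73674737] 0.08796357394624728
(np.float64(-24.51196168680134), np.float64(-42.839279948085796)) [-4.3072994  -4.12775009  1.73674737] [[ 0.048 -0.999 -0.004]
 [-0.999 -0.048 -0.001]
 [ 0.     0.004 -1.   ]]
```

View pics/wrist_6.png

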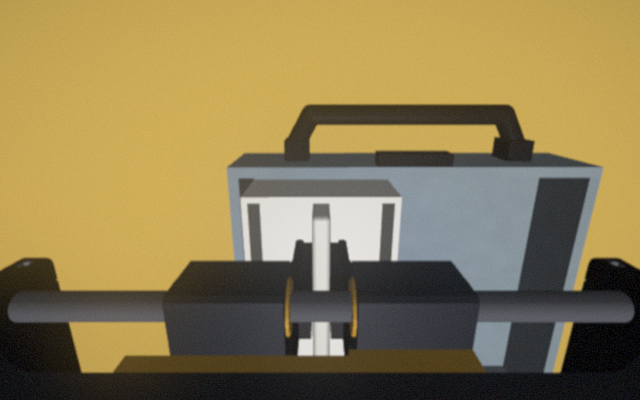

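```bash
python3 - <<'E'
from plan import *
def g(gx,z,y=-43,n=1,gr=.5,yaw=.049): 
    a=cw(gx,y); return (a[0],a[1],z,yaw,gr,n)
plan([g(-24,.033,n=4),g(-40,.065,n=2),g(-90,.165,n=3),g(-90,.165,n=1)])
E
```

```text
[[0.5, 0.0, 0.0, 0.0, 0.0, 0.0, 0.0], [0.5, 0.001, 0.001, 0.0, 0.0, 0.0, 0.0], [0.5, 0.001, 0.001, 0.0, 0.0, 0.0, 0.0], [0.5, 0.001, 0.002, 0.0, 0.0, 0.0, 0.0], [0.5, 0.009, 0.002, -0.016, 0.0, 0.0, 0.0], [0.5, 0.017, 0.002, -0.032, 0.0, 0.0, 0.0], [0.5, 0.034, 0.002, -0.065, 0.0, 0.0, 0.0], [0.5, 0.05, 0.002, -0.099, 0.0, 0.0, 0.0], [0.5, 0.067, 0.002, -0.132, 0.0, 0.0, 0.0], [0.5, 0.067, 0.002, -0.132, 0.0, 0.0, 0.0]]
```

>>> jog_arm(moves=[[0.5,0,0,0,0,0,0],[0.5,0,0,0,0,0,0],[0.5,0,0,0,0,0,0],[0.5,0.001,0.002,0,0,0,0],[0.5,0.009,0.002,-0.016,0,0,0],[0.5,0.017,0.002,-0.032,0,0,0],[0.5,0.034,0.002,-0.065,0,0,0],[0.5,0.05,0.002,-0.099,0,0,0],[0.5,0.067,0.002,-0.132,0,0,0],[0.5,0.067,0.002,-0.132,0,0,0]])

```text
time_s: 7.37
tcp_pos: [0.6137, -0.3169, 0.1736]
ee_rot: [[0.048, -0.999, 0.015], [-0.999, -0.048, -0.008], [0.008, -0.015, -1.0]]
wrist_force: [1.3, 0.3, 0.6]
gripper_width: 0.253
```

```bash
python3 look.py 7 side wrist; python3 - <<'E'
from h import *
d=pickle.load(open('d_7.pkl','rb'))
crop(d['side'],290,200,450,350,4,'pics/d7.png')
E
```

```text
7.4667 [ 0.6104141  -0.31323493  0.16661165] [-0.16471987  0.36828297 -0.39248455] 0.25137208736756517
```

View pics/d7.png

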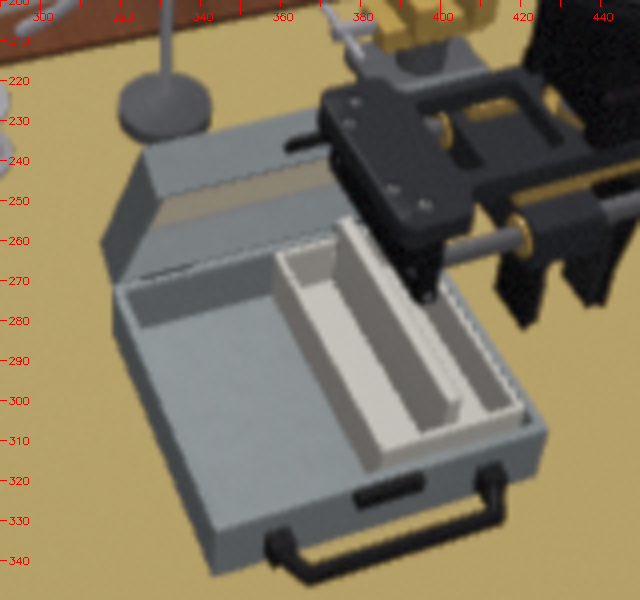

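View pics/wrist_7.png

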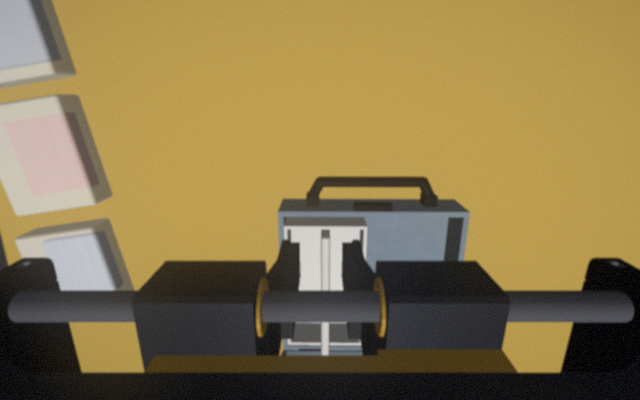

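```bash
python3 - <<'E'
from plan import *
plan([(.59,-.29,.24,.06,.5,3),(.50,-.05,.25,.143,.5,7)])
a=np.array([.4882,.1575])+0.010*np.array([-np.cos(1.7139),-np.sin(1.7139)]);print(a)
plan([(a[0],a[1],.22,.143,.5,6),(a[0],a[1],.10,.143,.5,4)])
E
```

```text
[[0.5, -0.008, 0.006, -0.025, 0.0, 0.0, -0.004], [0.5, -0.015, 0.012, -0.05, 0.0, 0.0, -0.007], [0.5, -0.023, 0.019, -0.075, 0.0, 0.0, -0.011], [0.5, -0.058, 0.03, -0.076, 0.0, 0.0, -0.023], [0.5, -0.093, 0.041, -0.078, 0.0, 0.0, -0.035], [0.5, -0.128, 0.052, -0.079, 0.0, 0.0, -0.047], [0.5, -0.162, 0.063, -0.081, 0.0, 0.0, -0.058], [0.5, -0.197, 0.074, -0.082, 0.0, 0.0, -0.07], [0.5, -0.232, 0.086, -0.084, 0.0, 0.0, -0.082], [0.5, -0.267, 0.097, -0.085, 0.0, 0.0, -0.094]]
[0.48962616 0.14760222]
[[0.5, -0.033, -0.003, 0.005, 0.0, 0.0, 0.0], [0.5, -0.066, -0.006, 0.01, 0.0, 0.0, 0.0], [0.5, -0.099, -0.009, 0.015, 0.0, 0.0, 0.0], [0.5, -0.131, -0.012, 0.02, 0.0, 0.0, 0.0], [0.5, -0.164, -0.015, 0.025, 0.0, 0.0, 0.0], [0.5, -0.197, -0.018, 0.03, 0.0, 0.0, 0.0], [0.5, -0.197, -0.018, 0.06, 0.0, 0.0, 0.0], [0.5, -0.197, -0.018, 0.09, 0.0, 0.0, 0.0], [0.5, -0.197, -0.018, 0.12, 0.0, 0.0, 0.0], [0.5, -0.197, -0.018, 0.15, 0.0, 0.0, 0.0]]
```

>>> jog_arm(moves=[[0.5,-0.008,0.006,-0.025,0,0,-0.004],[0.5,-0.015,0.012,-0.05,0,0,-0.007],[0.5,-0.023,0.019,-0.075,0,0,-0.011],[0.5,-0.058,0.03,-0.076,0,0,-0.023],[0.5,-0.093,0.041,-0.078,0,0,-0.035],[0.5,-0.128,0.052,-0.079,0,0,-0.047],[0.5,-0.162,0.063,-0.081,0,0,-0.058],[0.5,-0.197,0.074,-0.082,0,0,-0.07],[0.5,-0.232,0.086,-0.084,0,0,-0.082],[0.5,-0.267,0.097,-0.085,0,0,-0.094]])

```text
time_s: 8.3
tcp_pos: [0.4976, -0.0487, 0.2481]
ee_rot: [[0.144, -0.99, -0.003], [-0.99, -0.144, 0.0], [-0.0, 0.003, -1.0]]
wrist_force: [0.7, 1.1, -0.2]
gripper_width: 0.248
```

>>> jog_arm(moves=[[0.5,-0.033,-0.003,0.005,0,0,0],[0.5,-0.066,-0.006,0.01,0,0,0],[0.5,-0.099,-0.009,0.015,0,0,0],[0.5,-0.131,-0.012,0.02,0,0,0],[0.5,-0.164,-0.015,0.025,0,0,0],[0.5,-0.197,-0.018,0.03,0,0,0],[0.5,-0.197,-0.018,0.06,0,0,0],[0.5,-0.197,-0.018,0.09,0,0,0],[0.5,-0.197,-0.018,0.12,0,0,0],[0.5,-0.197,-0.018,0.15,0,0,0]])

```text
time_s: 9.13
tcp_pos: [0.4877, 0.1472, 0.0972]
ee_rot: [[0.144, -0.99, -0.002], [-0.99, -0.144, -0.001], [0.0, 0.002, -1.0]]
wrist_force: [0.2, -0.1, 0.3]
gripper_width: 0.25
```

```bash
python3 look.py 8 wrist side
```

```text
9.2333 [0.48449718 0.14497845 0.0939678 ] [-1.1309246  -0.34409493  0.01421719] 0.2509704385849648
```

View pics/wrist_8.png

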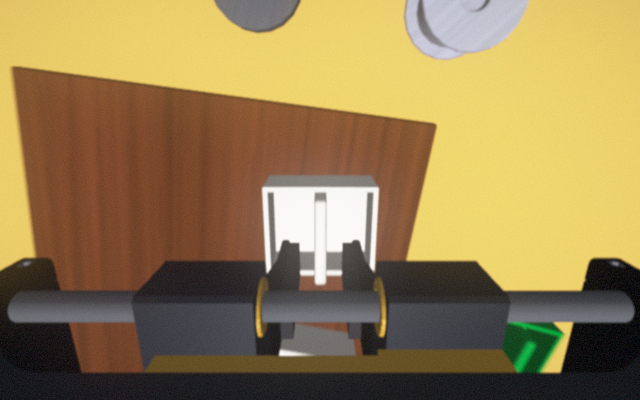

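View pics/side_8.png

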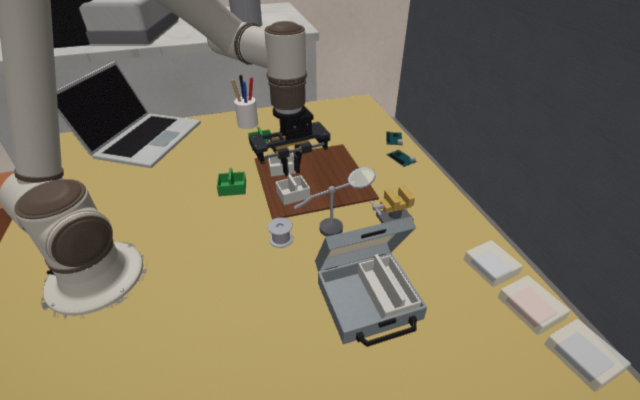

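```bash
python3 - <<'E'
from plan import *
a=[.4896,.1476]
plan([(a[0],a[1],.035,.143,.5,4),(a[0],a[1],.035,.143,1,6)])
E
```

```text
[[0.5, 0.0, 0.0, 0.016, 0.0, 0.0, 0.0], [0.5, 0.0, 0.0, 0.033, 0.0, 0.0, 0.0], [0.5, 0.0, 0.0, 0.049, 0.0, 0.0, 0.0], [0.5, 0.0, 0.0, 0.065, 0.0, 0.0, 0.0], [1, 0.0, 0.0, 0.065, 0.0, 0.0, 0.0], [1, 0.0, 0.0, 0.065, 0.0, 0.0, 0.0], [1, 0.0, 0.0, 0.065, 0.0, 0.0, 0.0], [1, 0.0, 0.0, 0.065, 0.0, 0.0, 0.0], [1, 0.0, 0.0, 0.065, 0.0, 0.0, 0.0], [1, 0.0, 0.0, 0.065, 0.0, 0.0, 0.0]]
```

>>> jog_arm(moves=[[0.5,0,0,0.016,0,0,0],[0.5,0,0,0.033,0,0,0],[0.5,0,0,0.049,0,0,0],[0.5,0,0,0.065,0,0,0],[1,0,0,0.065,0,0,0],[1,0,0,0.065,0,0,0],[1,0,0,0.065,0,0,0],[1,0,0,0.065,0,0,0],[1,0,0,0.065,0,0,0],[1,0,0,0.065,0,0,0]])

```text
time_s: 10.07
tcp_pos: [0.4901, 0.1475, 0.0359]
ee_rot: [[0.143, -0.99, 0.002], [-0.99, -0.143, 0.001], [-0.001, -0.002, -1.0]]
wrist_force: [-0.9, 0.6, 5.0]
gripper_width: 0.088
```

```bash
python3 look.py 9 wrist
```

```text
10.1167 [0.49006968 0.14747143 0.03594247] [-1.4579626   0.58562521  5.61656493] 0.08836461203559176
```

View pics/wrist_9.png

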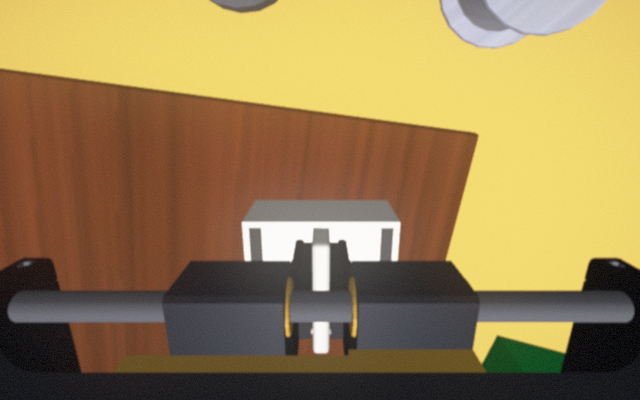

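```bash
python3 - <<'E'
from h import *
from plan import *
d=pickle.load(open('d_9.pkl','rb'));W=d['wrist']
t=np.array([.4901,.1475,.036]); X=Rt(.143)
print([(X.T@(onz(W,uv,.043)-t))[:2].round(4) for uv in ((321,221),(243,221),(400,221))])
plan([(.49,.1475,.1,.143,1,3),(.50,.10,.21,.143,1,4),(.505,.0,.25,.1,1,3)])
a=cw(-100,38);print(a)
plan([(.505,-.12,.26,.049,1,4),(a[0],a[1],.25,.049,1,6)])
E
```

```text
[array([0.0238, 0.0005]), array([ 0.0237, -0.037 ]), array([0.0239, 0.0384])]
[[1, 0.0, 0.0, -0.022, 0.0, 0.0, 0.0], [1, 0.0, 0.0, -0.043, 0.0, 0.0, 0.0], [1, 0.0, -0.001, -0.065, 0.0, 0.0, 0.0], [1, 0.012, -0.001, -0.092, 0.0, 0.0, 0.0], [1, 0.024, -0.002, -0.12, 0.0, 0.0, 0.0], [1, 0.036, -0.003, -0.147, 0.0, 0.0, 0.0], [1, 0.048, -0.004, -0.175, 0.0, 0.0, 0.0], [1, 0.082, -0.001, -0.188, 0.0, 0.0, 0.014], [1, 0.115, 0.002, -0.202, 0.0, 0.0, 0.029], [1, 0.148, 0.006, -0.215, 0.0, 0.0, 0.043]]
(np.float64(0.5292745469006563), np.float64(-0.32605126263385165))
[[1, 0.03, 0.003, -0.003, 0.0, 0.0, 0.013], [1, 0.06, 0.006, -0.005, 0.0, 0.0, 0.026], [1, 0.09, 0.009, -0.007, 0.0, 0.0, 0.038], [1, 0.12, 0.012, -0.01, 0.0, 0.0, 0.051], [1, 0.154, 0.011, -0.008, 0.0, 0.0, 0.051], [1, 0.189, 0.01, -0.007, 0.0, 0.0, 0.051], [1, 0.223, 0.01, -0.005, 0.0, 0.0, 0.051], [1, 0.258, 0.009, -0.003, 0.0, 0.0, 0.051], [1, 0.292, 0.009, -0.002, 0.0, 0.0, 0.051], [1, 0.327, 0.008, 0.0, 0.0, 0.0, 0.051]]
```

>>> jog_arm(moves=[[1,0,0,-0.022,0,0,0],[1,0,0,-0.043,0,0,0],[1,0,-0.001,-0.065,0,0,0],[1,0.012,-0.001,-0.092,0,0,0],[1,0.024,-0.002,-0.12,0,0,0],[1,0.036,-0.003,-0.147,0,0,0],[1,0.048,-0.004,-0.175,0,0,0],[1,0.082,-0.001,-0.188,0,0,0.014],[1,0.115,0.002,-0.202,0,0,0.029],[1,0.148,0.006,-0.215,0,0,0.043]])

```text
time_s: 10.95
tcp_pos: [0.5041, -0.0015, 0.2507]
ee_rot: [[0.1, -0.995, 0.001], [-0.995, -0.1, 0.001], [-0.0, -0.001, -1.0]]
wrist_force: [1.5, -0.3, -1.4]
gripper_width: 0.088
```

>>> jog_arm(moves=[[1,0.03,0.003,-0.003,0,0,0.013],[1,0.06,0.006,-0.005,0,0,0.026],[1,0.09,0.009,-0.007,0,0,0.038],[1,0.12,0.012,-0.01,0,0,0.051],[1,0.154,0.011,-0.008,0,0,0.051],[1,0.189,0.01,-0.007,0,0,0.051],[1,0.223,0.01,-0.005,0,0,0.051],[1,0.258,0.009,-0.003,0,0,0.051],[1,0.292,0.009,-0.002,0,0,0.051],[1,0.327,0.008,0,0,0,0.051]])

```text
time_s: 11.78
tcp_pos: [0.5286, -0.3282, 0.2494]
ee_rot: [[0.049, -0.999, -0.0], [-0.999, -0.049, 0.0], [-0.0, 0.0, -1.0]]
wrist_force: [-0.2, 0.8, -0.2]
gripper_width: 0.089
```

```bash
python3 - <<'E'
from plan import *
def g(xc,zb,y=38,n=1,gr=1,yaw=.049): 
    a=cw(xc-8,y); return (a[0],a[1],zb/1000+.028,yaw,gr,n)
plan([g(-90,150,n=3),g(-34,65,n=4),g(-34,50,n=2),g(-34,50,n=1)])
E
```

```text
[[1, -0.001, 0.0, 0.024, 0.0, 0.0, 0.0], [1, -0.001, 0.0, 0.048, 0.0, 0.0, 0.0], [1, -0.002, 0.0, 0.072, 0.0, 0.0, 0.0], [1, -0.016, 0.0, 0.093, 0.0, 0.0, 0.0], [1, -0.03, 0.0, 0.115, 0.0, 0.0, 0.0], [1, -0.044, 0.0, 0.136, 0.0, 0.0, 0.0], [1, -0.058, 0.0, 0.157, 0.0, 0.0, 0.0], [1, -0.058, 0.0, 0.165, 0.0, 0.0, 0.0], [1, -0.058, 0.0, 0.172, 0.0, 0.0, 0.0], [1, -0.058, 0.0, 0.172, 0.0, 0.0, 0.0]]
```

>>> jog_arm(moves=[[1,-0.001,0,0.024,0,0,0],[1,-0.001,0,0.048,0,0,0],[1,-0.002,0,0.072,0,0,0],[1,-0.016,0,0.093,0,0,0],[1,-0.03,0,0.115,0,0,0],[1,-0.044,0,0.136,0,0,0],[1,-0.058,0,0.157,0,0,0],[1,-0.058,0,0.165,0,0,0],[1,-0.058,0,0.172,0,0,0],[1,-0.058,0,0.172,0,0,0]])

```text
time_s: 12.62
tcp_pos: [0.5257, -0.2688, 0.0765]
ee_rot: [[0.049, -0.999, -0.002], [-0.999, -0.049, 0.0], [-0.0, 0.002, -1.0]]
wrist_force: [-0.8, -0.1, 0.2]
gripper_width: 0.085
```

```bash
python3 look.py 10 wrist side; python3 - <<'E'
from plan import *
from h import *
d=pickle.load(open('d_10.pkl','rb'))
crop(d['side'],290,200,450,350,4,'pics/d10.png')
E
```

```text
12.7167 [ 0.52690457 -0.26947285  0.07826331] [ 0.10525924  0.05424875 -0.01027369] 0.09108114317140073
```

View pics/wrist_10.png

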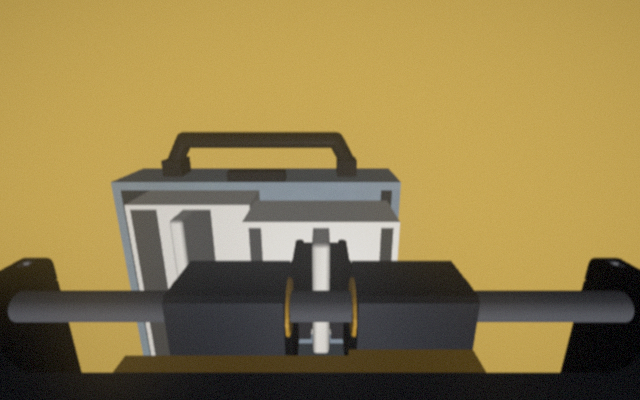

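View pics/d10.png

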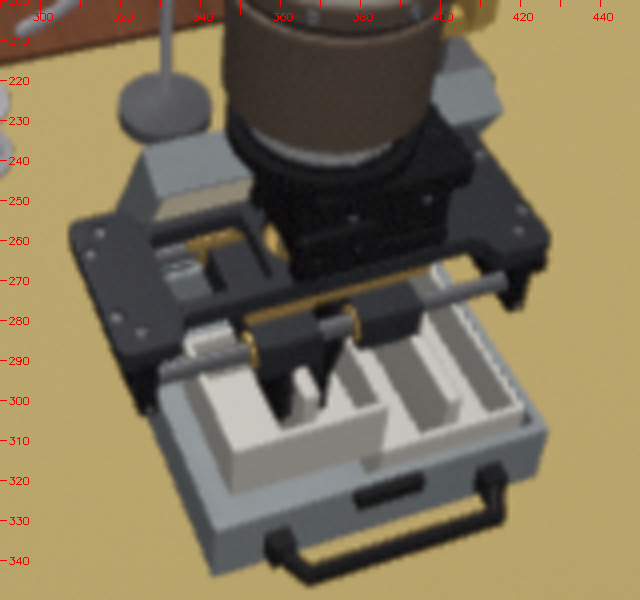

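```bash
python3 - <<'E'
from plan import *
from h import *
d=pickle.load(open('d_10.pkl','rb'));W=d['wrist']
for uv,z in (((245,221),.085),((400,221),.085),((259,202),.05),((388,202),.05),((391,190),.04),((258,192),.039),((400,182),.04),((113,182),.04),((127,205),.039)):
    P=onz(W,uv,z);print(uv,np.round(wc(*P[:2]),1))
def g(xc,zb,y=38,n=1,gr=1,yaw=.049): 
    a=cw(xc-8,y); return (a[0],a[1],zb/1000+.028,yaw,gr,n)
plan([g(-34,25,n=4),g(-34,4.5,n=4),g(-34,4.5,n=2)])
E
```

```text
(245, 221) [-67.   3.]
(400, 221) [-67.   76.7]
(259, 202) [-65.3   3.7]
(388, 202) [-65.3  77.7]
(391, 190) [-69.7  81.1]
(258, 192) [-68.1   1.4]
(400, 182) [-74.6  86.2]
(113, 182) [-74.6 -84. ]
(127, 205) [-59.9 -78.7]
[[1, 0.0, 0.0, 0.006, 0.0, 0.0, 0.0], [1, 0.0, 0.0, 0.013, 0.0, 0.0, 0.0], [1, 0.0, 0.0, 0.019, 0.0, 0.0, 0.0], [1, 0.0, 0.0, 0.025, 0.0, 0.0, 0.0], [1, 0.0, 0.0, 0.03, 0.0, 0.0, 0.0], [1, 0.0, 0.0, 0.035, 0.0, 0.0, 0.0], [1, 0.0, 0.0, 0.04, 0.0, 0.0, 0.0], [1, 0.0, 0.0, 0.046, 0.0, 0.0, 0.0], [1, 0.0, 0.0, 0.046, 0.0, 0.0, 0.0], [1, 0.0, 0.0, 0.046, 0.0, 0.0, 0.0]]
```

>>> jog_arm(moves=[[1,-0.002,-0.001,0.006,0,0,0],[1,-0.002,-0.001,0.013,0,0,0],[1,-0.002,-0.001,0.019,0,0,0],[1,-0.002,-0.001,0.025,0,0,0],[1,-0.002,-0.001,0.03,0,0,0],[1,-0.002,-0.001,0.035,0,0,0],[1,-0.002,-0.001,0.04,0,0,0],[1,-0.002,-0.001,0.046,0,0,0],[1,-0.002,-0.001,0.046,0,0,0],[1,-0.002,-0.001,0.046,0,0,0]])

```text
time_s: 13.55
tcp_pos: [0.5274, -0.2668, 0.0316]
ee_rot: [[0.049, -0.999, 0.001], [-0.999, -0.049, -0.0], [0.0, -0.0, -1.0]]
wrist_force: [1.2, -0.6, 0.4]
gripper_width: 0.091
```

```bash
python3 look.py 11 wrist; python3 - <<'E'
from plan import *
from station import *
c=load(); p=np.array(c['p'])+np.array(c['R'])@np.array([-.002,-.001,0]); c['p']=p.tolist(); json.dump(c,open('cmd.json','w'))
print(wc(*p[:2]), wc(*sense()['tcp_pos'][:2]))
E
```

```text
13.6 [ 0.52745402 -0.26679915  0.03159507] [ 0.63555817 -1.08979945  0.4045017 ] 0.08936901684342148
(np.float64(-40.03827820425805), np.float64(37.00071199766723)) (np.float64(-40.73016310232), np.float64(36.898154268987184))
```

View pics/wrist_11.png

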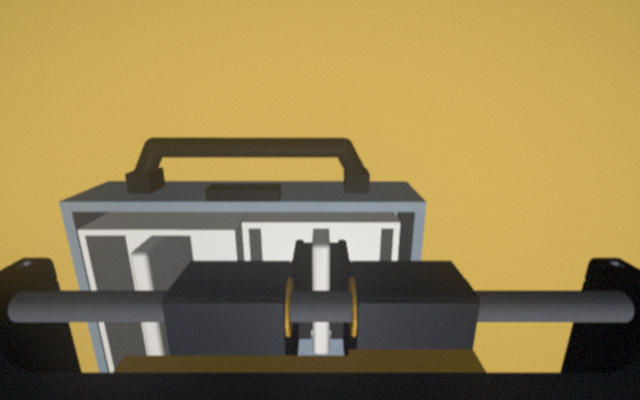

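```bash
python3 - <<'E'
from plan import *
def g(gx,y,n=1,gr=1,z=.0325,yaw=.049): 
    a=cw(gx,y); return (a[0],a[1],z,yaw,gr,n)
plan([g(-16,36,n=5),g(-16,31.5,n=4),g(-16,31.5,n=1)])
E
```

```text
[[1, -0.005, 0.0, 0.0, 0.0, 0.0, 0.0], [1, -0.01, 0.0, 0.0, 0.0, 0.0, 0.0], [1, -0.014, -0.001, 0.0, 0.0, 0.0, 0.0], [1, -0.019, -0.001, 0.0, 0.0, 0.0, 0.0], [1, -0.024, -0.001, 0.0, 0.0, 0.0, 0.0], [1, -0.024, -0.002, 0.0, 0.0, 0.0, 0.0], [1, -0.024, -0.003, 0.0, 0.0, 0.0, 0.0], [1, -0.024, -0.004, 0.0, 0.0, 0.0, 0.0], [1, -0.024, -0.005, 0.0, 0.0, 0.0, 0.0], [1, -0.024, -0.005, 0.0, 0.0, 0.0, 0.0]]
```

>>> jog_arm(moves=[[1,-0.005,0,0,0,0,0],[1,-0.01,0,0,0,0,0],[1,-0.014,-0.001,0,0,0,0],[1,-0.019,-0.001,0,0,0,0],[1,-0.024,-0.001,0,0,0,0],[1,-0.024,-0.002,0,0,0,0],[1,-0.024,-0.003,0,0,0,0],[1,-0.024,-0.004,0,0,0,0],[1,-0.024,-0.005,0,0,0,0],[1,-0.024,-0.005,0,0,0,0]])

```text
time_s: 14.43
tcp_pos: [0.53, -0.2422, 0.0316]
ee_rot: [[0.049, -0.999, -0.002], [-0.999, -0.049, 0.001], [-0.001, 0.002, -1.0]]
wrist_force: [-4.5, 2.4, 6.0]
gripper_width: 0.093
```

```bash
python3 look.py 12 wrist scene; python3 - <<'E'
from plan import *
from station import *
from h import *
print(wc(*sense()['tcp_pos'][:2]))
d=pickle.load(open('d_12.pkl','rb'))
crop(d['scene'],150,140,270,280,5,'pics/s12.png')
E
```

```text
14.5333 [ 0.52992787 -0.24225188  0.03155853] [-3.97679611  3.21054159  5.11369615] 0.09007123500316828
(np.float64(-16.33464516304822), np.float64(33.21752856483448))
```

View pics/wrist_12.png

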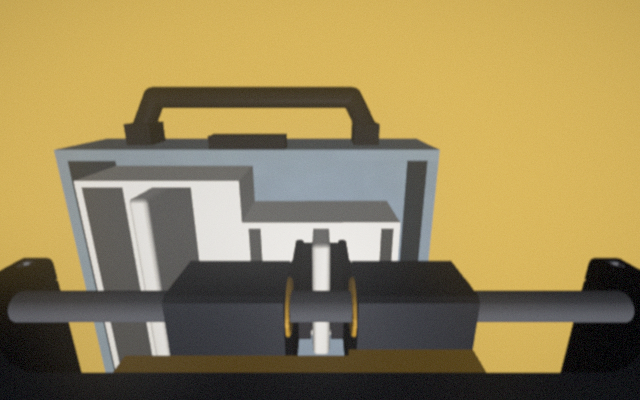

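View pics/s12.png

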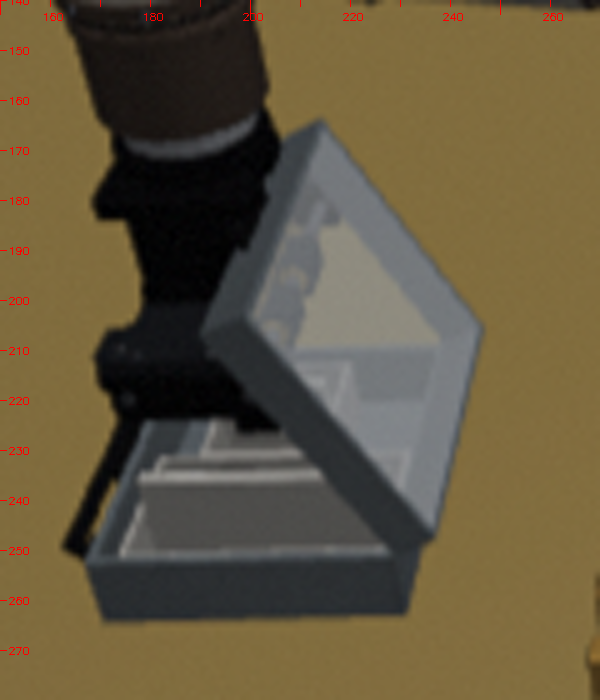

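```bash
python3 - <<'E'
from plan import *
def g(gx,y,z,n=1,gr=1,yaw=.049): 
    a=cw(gx,y); return (a[0],a[1],z,yaw,gr,n)
plan([g(-16,31.5,.0325,3,.5),g(-26,33,.06,2,.5),g(-57,33,.085,2,.5),g(-57,33,.085,3,1)])
plan([g(-57,33,.085,2,1),g(-57,33,.022,6,1),g(-57,33,.022,2,1)])
E
```

```text
[[0.5, 0.0, 0.0, 0.0, 0.0, 0.0, 0.0], [0.5, 0.0, 0.0, 0.0, 0.0, 0.0, 0.0], [0.5, 0.0, 0.0, 0.0, 0.0, 0.0, 0.0], [0.5, 0.005, 0.0, -0.014, 0.0, 0.0, 0.0], [0.5, 0.01, 0.001, -0.028, 0.0, 0.0, 0.0], [0.5, 0.025, 0.001, -0.04, 0.0, 0.0, 0.0], [0.5, 0.041, 0.001, -0.053, 0.0, 0.0, 0.0], [1, 0.041, 0.001, -0.053, 0.0, 0.0, 0.0], [1, 0.041, 0.001, -0.053, 0.0, 0.0, 0.0], [1, 0.041, 0.001, -0.053, 0.0, 0.0, 0.0]]
[[1, 0.0, 0.0, 0.0, 0.0, 0.0, 0.0], [1, 0.0, 0.0, 0.0, 0.0, 0.0, 0.0], [1, 0.0, 0.0, 0.011, 0.0, 0.0, 0.0], [1, 0.0, 0.0, 0.021, 0.0, 0.0, 0.0], [1, 0.0, 0.0, 0.032, 0.0, 0.0, 0.0], [1, 0.0, 0.0, 0.042, 0.0, 0.0, 0.0], [1, 0.0, 0.0, 0.053, 0.0, 0.0, 0.0], [1, 0.0, 0.0, 0.063, 0.0, 0.0, 0.0], [1, 0.0, 0.0, 0.063, 0.0, 0.0, 0.0], [1, 0.0, 0.0, 0.063, 0.0, 0.0, 0.0]]
```

>>> jog_arm(moves=[[0.5,0,0,0,0,0,0],[0.5,0,0,0,0,0,0],[0.5,0,0,0,0,0,0],[0.5,0.005,0,-0.014,0,0,0],[0.5,0.01,0.001,-0.028,0,0,0],[0.5,0.025,0.001,-0.04,0,0,0],[0.5,0.041,0.001,-0.053,0,0,0],[1,0.041,0.001,-0.053,0,0,0],[1,0.041,0.001,-0.053,0,0,0],[1,0.041,0.001,-0.053,0,0,0]])

```text
time_s: 15.37
tcp_pos: [0.5315, -0.283, 0.0837]
ee_rot: [[0.048, -0.999, -0.001], [-0.999, -0.048, 0.001], [-0.001, 0.001, -1.0]]
wrist_force: [-0.5, 0.6, 0.5]
gripper_width: 0.108
```

```bash
python3 look.py 13 wrist side; python3 - <<'E'
from h import *
d=pickle.load(open('d_13.pkl','rb'))
crop(d['side'],290,200,450,350,4,'pics/d13.png')
E
```

```text
15.4667 [ 0.53136855 -0.28269253  0.08348668] [ 0.29551638 -0.00876046 -0.7788228 ] 0.038364577373670744
```

View pics/wrist_13.png

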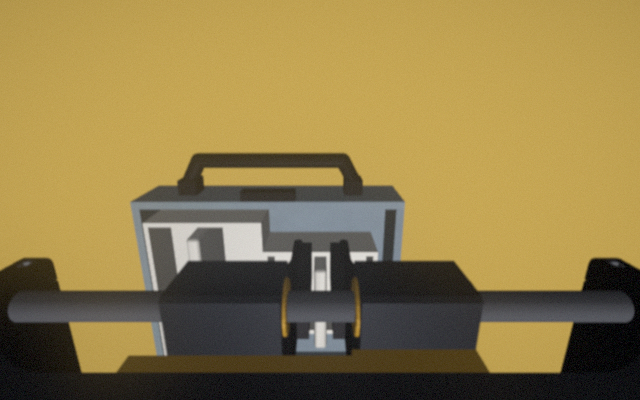

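View pics/d13.png

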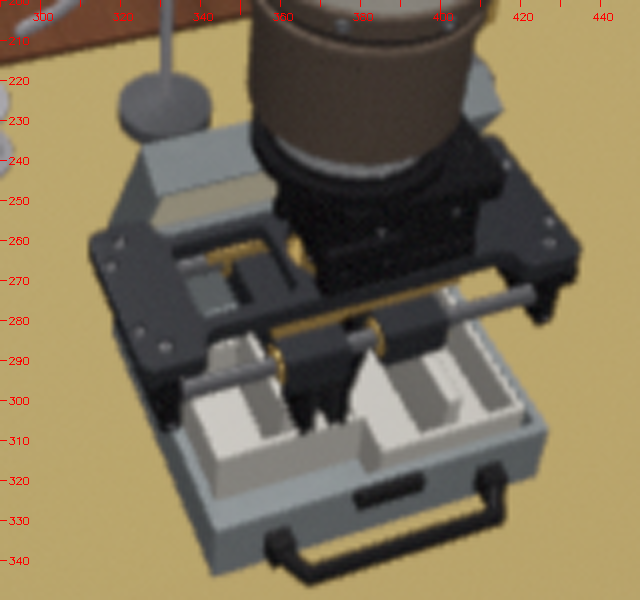

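```bash
python3 - <<'E'
from h import *
from plan import *
d=pickle.load(open('d_13.pkl','rb'));W=d['wrist']
for uv,z in (((275,250),.039),((370,250),.039),((268,234),.004),((372,234),.004),((265,212),.039)): print(np.round(wc(*onz(W,uv,z)[:2]),1))
E
```

```text
[-40.9   4. ]
[-40.9  66.5]
[-37.4  -5.9]
[-37.4  72.9]
[-67.4  -1.3]
```

>>> jog_arm(moves=[[1,0,0,0,0,0,0],[1,0,0,0,0,0,0],[1,0,0,0.011,0,0,0],[1,0,0,0.021,0,0,0],[1,0,0,0.032,0,0,0],[1,0,0,0.042,0,0,0],[1,0,0,0.053,0,0,0],[1,0,0,0.063,0,0,0],[1,0,0,0.063,0,0,0],[1,0,0,0.063,0,0,0]])

```text
time_s: 16.3
tcp_pos: [0.5315, -0.2834, 0.0205]
ee_rot: [[0.049, -0.999, -0.002], [-0.999, -0.049, 0.0], [-0.0, 0.002, -1.0]]
wrist_force: [0.5, 0.2, 0.9]
gripper_width: 0.005
```

```bash
python3 look.py 14 side; python3 - <<'E'
from h import *
d=pickle.load(open('d_14.pkl','rb'))
crop(d['side'],290,200,450,350,4,'pics/d14.png')
from plan import *
def g(gx,y,z,n=1,tilt=0,gr=1,yaw=.049): 
    a=cw(gx,y); return (a[0],a[1],z,yaw,gr,n,tilt)
plan([g(-36,33,.020,5),g(-22,33,.018,4,-.35),g(-22,33,.018,1,-.35)])
E
```

```text
16.35 [ 0.532117   -0.28354899  0.02133282] [-0.01023214  0.4833117   0.25788613] 0.01193741174789372
[[1, -0.004, 0.0, 0.0, 0.0, 0.0, 0.0], [1, -0.008, 0.0, 0.001, 0.0, 0.0, 0.0], [1, -0.013, 0.0, 0.001, 0.0, 0.0, 0.0], [1, -0.017, 0.0, 0.002, 0.0, 0.0, 0.0], [1, -0.021, 0.0, 0.002, 0.0, 0.0, 0.0], [1, -0.025, 0.0, 0.003, 0.0, -0.087, 0.0], [1, -0.028, 0.0, 0.003, 0.0, -0.175, 0.0], [1, -0.032, 0.0, 0.004, 0.0, -0.262, 0.0], [1, -0.035, 0.0, 0.004, 0.0, -0.35, 0.0], [1, -0.035, 0.0, 0.004, 0.0, -0.35, 0.0]]
```

View pics/d14.png

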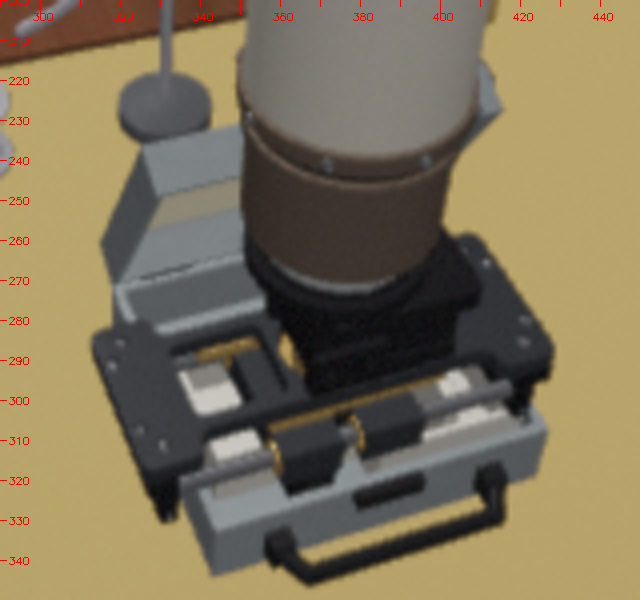

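>>> jog_arm(moves=[[1,-0.004,0,0,0,0,0],[1,-0.008,0,0.001,0,0,0],[1,-0.013,0,0.001,0,0,0],[1,-0.017,0,0.002,0,0,0],[1,-0.021,0,0.002,0,0,0],[1,-0.025,0,0.003,0,-0.087,0],[1,-0.028,0,0.003,0,-0.175,0],[1,-0.032,0,0.004,0,-0.262,0],[1,-0.035,0,0.004,0,-0.35,0],[1,-0.035,0,0.004,0,-0.35,0]])

```text
time_s: 17.18
tcp_pos: [0.5307, -0.2503, 0.0167]
ee_rot: [[0.042, -0.999, -0.015], [-0.938, -0.045, 0.345], [-0.345, -0.0, -0.938]]
wrist_force: [1.7, -0.8, -0.1]
gripper_width: 0.006
```

```bash
python3 look.py 15 wrist scene; python3 - <<'E'
from h import *
d=pickle.load(open('d_15.pkl','rb'))
crop(d['scene'],150,140,270,280,5,'pics/s15.png')
from station import *
from plan import *
print(wc(*sense()['tcp_pos'][:2]))
E
```

```text
17.2833 [ 0.52989543 -0.24885373  0.01697875] [-1.0880117  -0.33849382  0.24077928] 0.006282979686887836
(np.float64(-22.92687912000902), np.float64(33.57529192780526))
```

View pics/wrist_15.png

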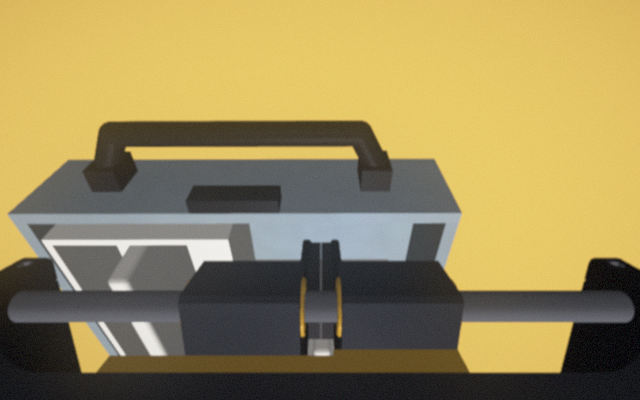

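View pics/s15.png

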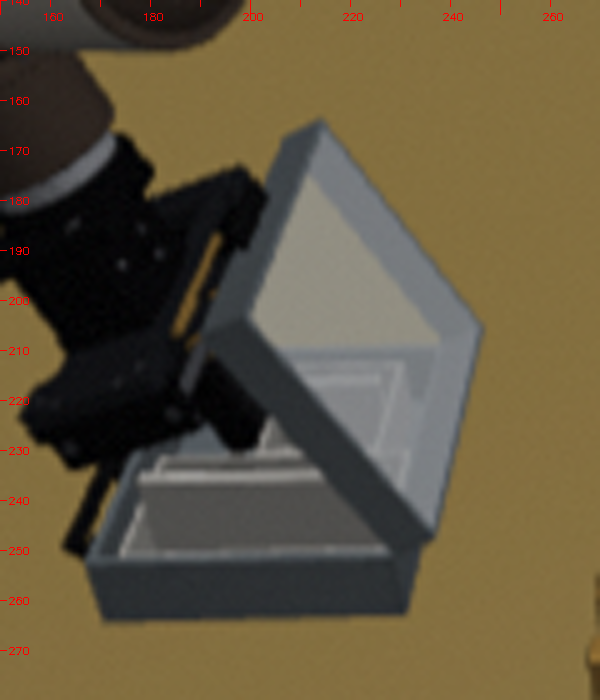

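```bash
python3 - <<'E'
from plan import *
def g(gx,y,z,n=1,tilt=-.35,gr=1,yaw=.049): 
    a=cw(gx,y); return (a[0],a[1],z,yaw,gr,n,tilt)
plan([g(-7,32.5,.018,5),g(-3,32.5,.018,4),g(-3,32.5,.018,1)])
E
```

```text
[[1, -0.003, 0.0, 0.001, 0.0, 0.0, 0.0], [1, -0.006, 0.0, 0.002, 0.0, 0.0, 0.0], [1, -0.008, 0.0, 0.003, 0.0, 0.0, 0.0], [1, -0.011, 0.0, 0.004, 0.0, 0.0, 0.0], [1, -0.014, 0.0, 0.005, 0.0, 0.0, 0.0], [1, -0.015, 0.0, 0.005, 0.0, 0.0, 0.0], [1, -0.016, 0.0, 0.006, 0.0, 0.0, 0.0], [1, -0.017, 0.0, 0.006, 0.0, 0.0, 0.0], [1, -0.018, 0.0, 0.007, 0.0, 0.0, 0.0], [1, -0.018, 0.0, 0.007, 0.0, 0.0, 0.0]]
```

>>> jog_arm(moves=[[1,-0.003,0,0.001,0,0,0],[1,-0.006,0,0.002,0,0,0],[1,-0.008,0,0.003,0,0,0],[1,-0.011,0,0.004,0,0,0],[1,-0.014,0,0.005,0,0,0],[1,-0.015,0,0.005,0,0,0],[1,-0.016,0,0.006,0,0,0],[1,-0.017,0,0.006,0,0,0],[1,-0.018,0,0.007,0,0,0],[1,-0.018,0,0.007,0,0,0]])

```text
time_s: 18.12
tcp_pos: [0.5296, -0.2297, 0.0175]
ee_rot: [[0.046, -0.999, -0.016], [-0.939, -0.049, 0.341], [-0.342, -0.001, -0.94]]
wrist_force: [-0.6, -2.1, 2.1]
gripper_width: 0.002
```

```bash
python3 - <<'E'
from station import *
from plan import *
s=sense();print(wc(*s['tcp_pos'][:2]),s['wrist_force'])
def g(gx,y,z,n=1,tilt=-.35,gr=1,yaw=.049): 
    a=cw(gx,y); return (a[0],a[1],z,yaw,gr,n,tilt)
plan([g(-1,32.5,.018,3),g(0,32.5,.018,3),g(0,32.5,.018,4)])
E
```

```text
(np.float64(-3.8259734944794954), np.float64(32.9140987125171)) [-0.63278981 -2.13346721  2.08068137]
[[1, -0.001, 0.0, 0.0, 0.0, 0.0, 0.0], [1, -0.001, 0.0, 0.0, 0.0, 0.0, 0.0], [1, -0.002, 0.0, 0.0, 0.0, 0.0, 0.0], [1, -0.002, 0.0, 0.0, 0.0, 0.0, 0.0], [1, -0.002, 0.0, 0.0, 0.0, 0.0, 0.0], [1, -0.003, 0.0, 0.001, 0.0, 0.0, 0.0], [1, -0.003, 0.0, 0.001, 0.0, 0.0, 0.0], [1, -0.003, 0.0, 0.001, 0.0, 0.0, 0.0], [1, -0.003, 0.0, 0.001, 0.0, 0.0, 0.0], [1, -0.003, 0.0, 0.001, 0.0, 0.0, 0.0]]
```

Reaction about 2 N, maybe sliding friction or just at the wall; press 3 mm more.

>>> jog_arm(moves=[[1,-0.001,0,0,0,0,0],[1,-0.001,0,0,0,0,0],[1,-0.002,0,0,0,0,0],[1,-0.002,0,0,0,0,0],[1,-0.002,0,0,0,0,0],[1,-0.003,0,0.001,0,0,0],[1,-0.003,0,0.001,0,0,0],[1,-0.003,0,0.001,0,0,0],[1,-0.003,0,0.001,0,0,0],[1,-0.003,0,0.001,0,0,0]])

```text
time_s: 18.95
tcp_pos: [0.5297, -0.2292, 0.0177]
ee_rot: [[0.047, -0.999, -0.015], [-0.94, -0.049, 0.338], [-0.338, -0.002, -0.941]]
wrist_force: [-1.8, -10.1, 1.2]
gripper_width: 0.004
```

```bash
python3 look.py 16 scene;  python3 - <<'E'
from station import *
from plan import *
from h import *
s=sense();print(wc(*s['tcp_pos'][:2]),s['wrist_force'])
d=pickle.load(open('d_16.pkl','rb'))
crop(d['scene'],150,140,270,280,5,'pics/s16.png')
E
```

```text
19.0 [ 0.52964571 -0.22923419  0.01765719] [-2.61592918 -9.03463411  1.50120952] 0.00275115083502692
(np.float64(-3.318873935228787), np.float64(32.85778445916879)) [-2.61592918 -9.03463411  1.50120952]
```

View pics/s16.png

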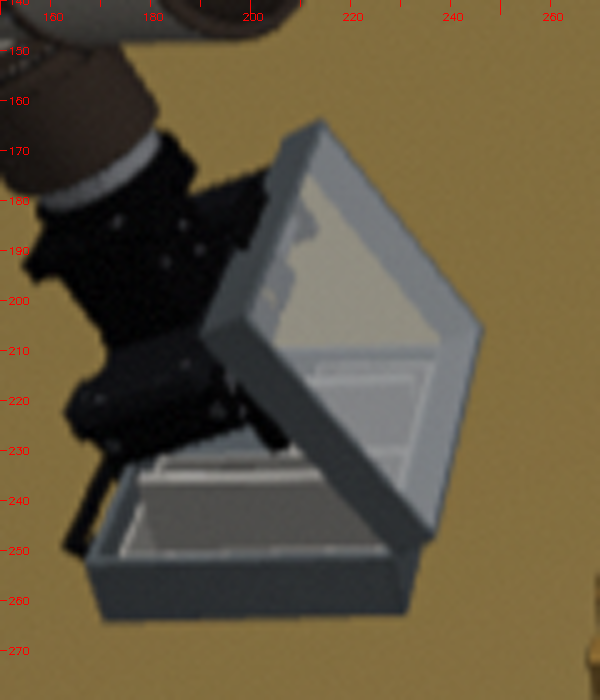

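```bash
python3 - <<'E'
from plan import *
def g(gx,y,z,n=1,tilt=-.35,gr=1,yaw=.049): 
    a=cw(gx,y); return (a[0],a[1],z,yaw,gr,n,tilt)
plan([g(-12,33,.022,2),g(-45,33,.08,3,-.3),g(-90,33,.17,4,0,.5),g(-90,33,.17,1,0,.5)])
E
```

```text
[[1, 0.005, 0.0, -0.004, 0.0, 0.0, 0.0], [1, 0.01, 0.0, -0.008, 0.0, 0.0, 0.0], [1, 0.014, 0.0, -0.03, 0.0, 0.017, 0.0], [1, 0.018, 0.0, -0.052, 0.0, 0.033, 0.0], [1, 0.021, 0.0, -0.074, 0.0, 0.05, 0.0], [0.5, 0.024, 0.0, -0.099, 0.0, 0.125, 0.0], [0.5, 0.027, 0.0, -0.124, 0.0, 0.2, 0.0], [0.5, 0.03, 0.0, -0.149, 0.0, 0.275, 0.0], [0.5, 0.033, 0.0, -0.174, 0.0, 0.35, 0.0], [0.5, 0.033, 0.0, -0.174, 0.0, 0.35, 0.0]]
```

>>> jog_arm(moves=[[1,0.005,0,-0.004,0,0,0],[1,0.01,0,-0.008,0,0,0],[1,0.014,0,-0.03,0,0.017,0],[1,0.018,0,-0.052,0,0.033,0],[1,0.021,0,-0.074,0,0.05,0],[0.5,0.024,0,-0.099,0,0.125,0],[0.5,0.027,0,-0.124,0,0.2,0],[0.5,0.03,0,-0.149,0,0.275,0],[0.5,0.033,0,-0.174,0,0.35,0],[0.5,0.033,0,-0.174,0,0.35,0]])

```text
time_s: 19.83
tcp_pos: [0.5355, -0.3168, 0.1746]
ee_rot: [[0.052, -0.999, 0.007], [-0.999, -0.052, -0.006], [0.006, -0.007, -1.0]]
wrist_force: [-0.1, 0.6, 0.4]
gripper_width: 0.227
```

```bash
python3 look.py 17 scene side wrist;  python3 - <<'E'
from h import *
d=pickle.load(open('d_17.pkl','rb'))
crop(d['scene'],150,140,270,280,5,'pics/s17.png')
crop(d['side'],290,200,450,350,4,'pics/d17.png')
E
```

```text
19.9833 [ 0.53322897 -0.31565906  0.16893542] [ 0.62825601 -0.36849175  0.0649673 ] 0.24172033016020375
```

View pics/d17.png

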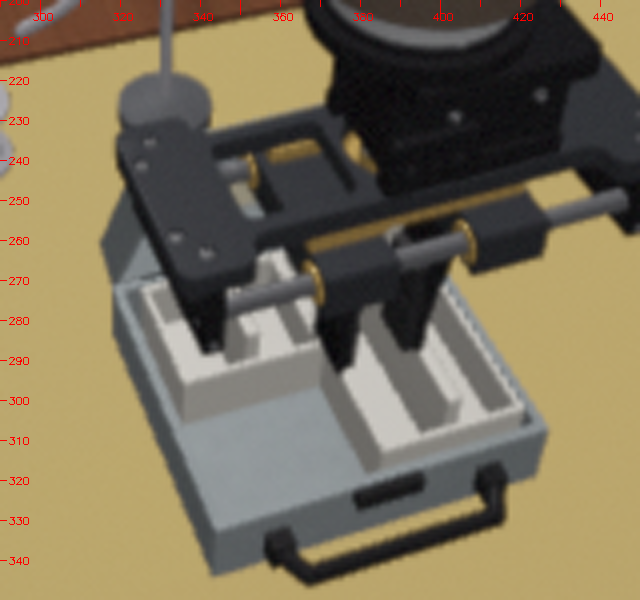

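View pics/s17.png

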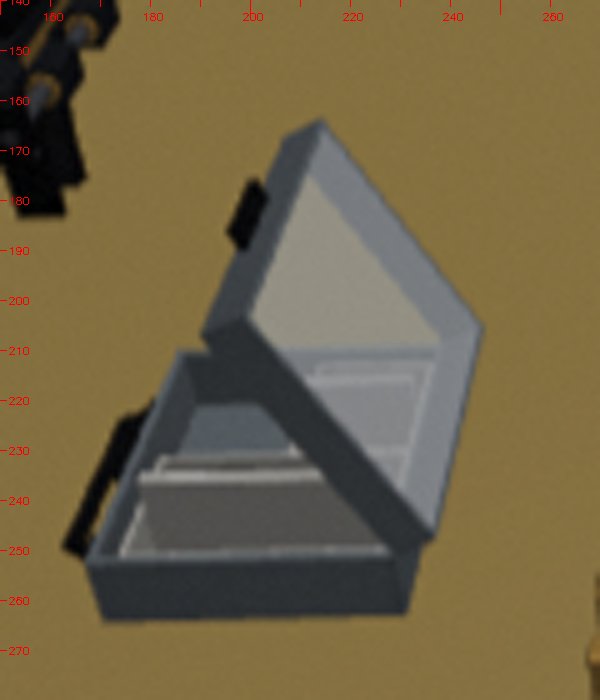

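View pics/wrist_17.png

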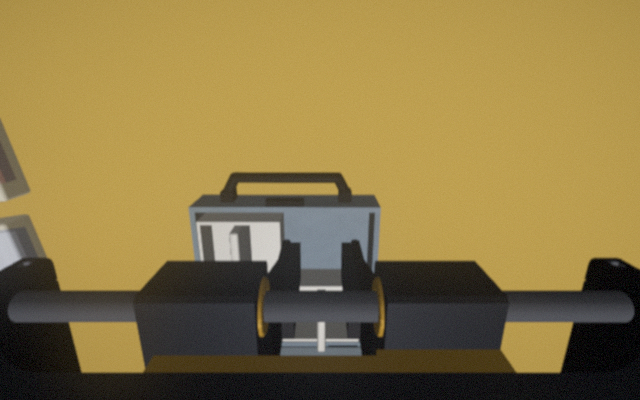

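```bash
python3 - <<'E'
from h import *
from plan import *
d=pickle.load(open('d_17.pkl','rb'));D=d['side']
for uv,z in (((335.7,295.5),.039),((370.2,288),.039),((336.2,305.2),.004),((343.3,332.7),.04),((384,308.5),.039)): print(uv,np.round(wc(*onz(D,uv,z)[:2]),1))
a=np.array([.4849,.2906]);th=1.4991; print(a-0.004*np.array([np.cos(th),np.sin(th)]), th-np.pi/2)
E
```

```text
(335.7, 295.5) [ 5.1 71.5]
(370.2, 288) [ 0.1 -0.9]
(336.2, 305.2) [ 6.6 69. ]
(343.3, 332.7) [-76.1  87.2]
(384, 308.5) [-52.4  -5.8]
[0.48461346 0.28661028] -0.07169632679489646
```

```bash
python3 - <<'E'
from plan import *
plan([(.53,-.30,.24,.04,.5,3),(.50,-.05,.25,-.03,.5,7)])
plan([(.485,.22,.22,-.072,.5,7),(.4846,.2866,.14,-.072,.5,3)])
E
```

```text
[[0.5, -0.005, 0.001, -0.023, 0.0, 0.0, 0.003], [0.5, -0.011, 0.002, -0.047, 0.0, 0.0, 0.006], [0.5, -0.016, 0.003, -0.07, 0.0, 0.0, 0.009], [0.5, -0.052, 0.006, -0.072, 0.0, 0.0, 0.019], [0.5, -0.088, 0.008, -0.073, 0.0, 0.0, 0.029], [0.5, -0.124, 0.011, -0.074, 0.0, 0.0, 0.039], [0.5, -0.16, 0.013, -0.076, 0.0, 0.0, 0.049], [0.5, -0.196, 0.016, -0.077, 0.0, 0.0, 0.059], [0.5, -0.232, 0.018, -0.079, 0.0, 0.0, 0.069], [0.5, -0.267, 0.021, -0.08, 0.0, 0.0, 0.079]]
[[0.5, -0.039, 0.003, 0.004, 0.0, 0.0, 0.006], [0.5, -0.077, 0.007, 0.009, 0.0, 0.0, 0.012], [0.5, -0.116, 0.01, 0.013, 0.0, 0.0, 0.018], [0.5, -0.154, 0.013, 0.017, 0.0, 0.0, 0.024], [0.5, -0.193, 0.016, 0.021, 0.0, 0.0, 0.03], [0.5, -0.231, 0.02, 0.026, 0.0, 0.0, 0.036], [0.5, -0.27, 0.023, 0.03, 0.0, 0.0, 0.042], [0.5, -0.292, 0.024, 0.056, 0.0, 0.0, 0.042], [0.5, -0.314, 0.024, 0.083, 0.0, 0.0, 0.042], [0.5, -0.336, 0.025, 0.11, 0.0, 0.0, 0.042]]
```

>>> jog_arm(moves=[[0.5,-0.005,0.001,-0.023,0,0,0.003],[0.5,-0.011,0.002,-0.047,0,0,0.006],[0.5,-0.016,0.003,-0.07,0,0,0.009],[0.5,-0.052,0.006,-0.072,0,0,0.019],[0.5,-0.088,0.008,-0.073,0,0,0.029],[0.5,-0.124,0.011,-0.074,0,0,0.039],[0.5,-0.16,0.013,-0.076,0,0,0.049],[0.5,-0.196,0.016,-0.077,0,0,0.059],[0.5,-0.232,0.018,-0.079,0,0,0.069],[0.5,-0.267,0.021,-0.08,0,0,0.079]])

```text
time_s: 20.82
tcp_pos: [0.4987, -0.0492, 0.2482]
ee_rot: [[-0.031, -0.999, -0.003], [-1.0, 0.031, 0.001], [-0.001, 0.003, -1.0]]
wrist_force: [0.5, 0.7, -0.2]
gripper_width: 0.248
```

>>> jog_arm(moves=[[0.5,-0.039,0.003,0.004,0,0,0.006],[0.5,-0.077,0.007,0.009,0,0,0.012],[0.5,-0.116,0.01,0.013,0,0,0.018],[0.5,-0.154,0.013,0.017,0,0,0.024],[0.5,-0.193,0.016,0.021,0,0,0.03],[0.5,-0.231,0.02,0.026,0,0,0.036],[0.5,-0.27,0.023,0.03,0,0,0.042],[0.5,-0.292,0.024,0.056,0,0,0.042],[0.5,-0.314,0.024,0.083,0,0,0.042],[0.5,-0.336,0.025,0.11,0,0,0.042]])

```text
time_s: 21.65
tcp_pos: [0.4839, 0.2869, 0.1371]
ee_rot: [[-0.072, -0.997, -0.002], [-0.997, 0.072, -0.0], [0.0, 0.002, -1.0]]
wrist_force: [0.8, -1.0, -0.1]
gripper_width: 0.249
```

```bash
python3 look.py 18 wrist;python3 - <<'E'
from plan import *
plan([(.4846,.2866,.035,-.072,.5,4),(.4846,.2866,.035,-.072,1,6)])
E
```

```text
21.7 [0.4816031  0.28783081 0.1307978 ] [-0.39835844  1.18377644 -3.21525295] 0.2490353898466122
[[0.5, 0.0, 0.0, 0.026, 0.0, 0.0, 0.0], [0.5, 0.0, 0.0, 0.052, 0.0, 0.0, 0.0], [0.5, 0.0, 0.0, 0.079, 0.0, 0.0, 0.0], [0.5, 0.0, 0.0, 0.105, 0.0, 0.0, 0.0], [1, 0.0, 0.0, 0.105, 0.0, 0.0, 0.0], [1, 0.0, 0.0, 0.105, 0.0, 0.0, 0.0], [1, 0.0, 0.0, 0.105, 0.0, 0.0, 0.0], [1, 0.0, 0.0, 0.105, 0.0, 0.0, 0.0], [1, 0.0, 0.0, 0.105, 0.0, 0.0, 0.0], [1, 0.0, 0.0, 0.105, 0.0, 0.0, 0.0]]
```

View pics/wrist_18.png

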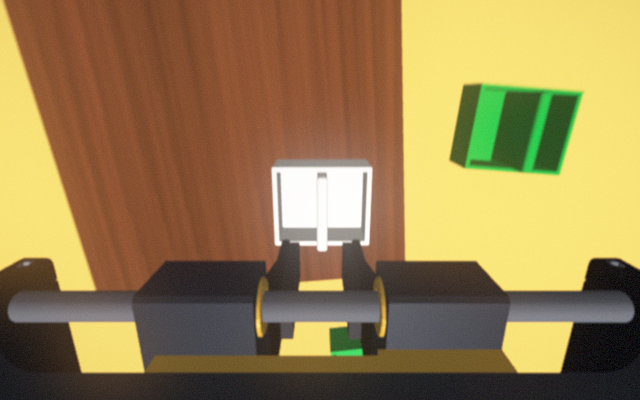

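White tray centred and aligned at (321,205); greens left alone. Descend and grip.

>>> jog_arm(moves=[[0.5,0,0,0.026,0,0,0],[0.5,0,0,0.052,0,0,0],[0.5,0,0,0.079,0,0,0],[0.5,0,0,0.105,0,0,0],[1,0,0,0.105,0,0,0],[1,0,0,0.105,0,0,0],[1,0,0,0.105,0,0,0],[1,0,0,0.105,0,0,0],[1,0,0,0.105,0,0,0],[1,0,0,0.105,0,0,0]])

```text
time_s: 22.53
tcp_pos: [0.4851, 0.2862, 0.0357]
ee_rot: [[-0.072, -0.997, 0.002], [-0.997, 0.072, 0.002], [-0.002, -0.001, -1.0]]
wrist_force: [-0.5, -0.3, -0.4]
gripper_width: 0.091
```

```bash
python3 look.py 19 wrist;python3 - <<'E'
from plan import *
plan([(.4846,.2866,.12,-.072,1,3),(.49,.22,.21,-.05,1,4),(.50,.12,.25,.0,1,3)])
a=cw(-100,38)
plan([(.505,-.03,.26,.03,1,4),(.51,-.2,.26,.049,1,5),(.512,-.235,.26,.049,1,1)])
E
```

```text
22.5833 [0.48497344 0.28602468 0.03546805] [ 0.19075493 -0.6217086  -0.57966465] 0.0888730524514028
[[1, 0.0, 0.0, -0.028, 0.0, 0.0, 0.0], [1, 0.0, 0.0, -0.057, 0.0, 0.0, 0.0], [1, 0.0, 0.0, -0.085, 0.0, 0.0, 0.0], [1, 0.016, -0.002, -0.108, 0.0, 0.0, -0.006], [1, 0.033, -0.005, -0.13, 0.0, 0.0, -0.011], [1, 0.049, -0.007, -0.153, 0.0, 0.0, -0.017], [1, 0.066, -0.01, -0.175, 0.0, 0.0, -0.022], [1, 0.099, -0.016, -0.189, 0.0, 0.0, -0.039], [1, 0.132, -0.021, -0.202, 0.0, 0.0, -0.055], [1, 0.165, -0.027, -0.215, 0.0, 0.0, -0.072]]
[[1, 0.037, -0.001, -0.003, 0.0, 0.0, -0.008], [1, 0.075, -0.003, -0.005, 0.0, 0.0, -0.015], [1, 0.112, -0.004, -0.008, 0.0, 0.0, -0.023], [1, 0.15, -0.005, -0.01, 0.0, 0.0, -0.03], [1, 0.184, -0.006, -0.01, 0.0, 0.0, -0.034], [1, 0.218, -0.007, -0.01, 0.0, 0.0, -0.038], [1, 0.252, -0.008, -0.01, 0.0, 0.0, -0.041], [1, 0.286, -0.009, -0.01, 0.0, 0.0, -0.045], [1, 0.32, -0.01, -0.01, 0.0, 0.0, -0.049], [1, 0.355, -0.012, -0.01, 0.0, 0.0, -0.049]]
```

View pics/wrist_19.png

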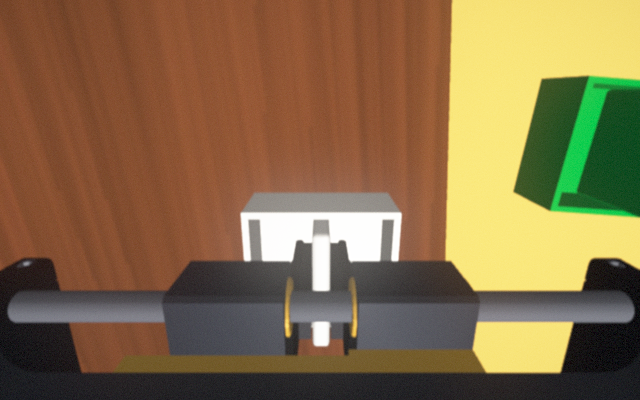

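>>> jog_arm(moves=[[1,0,0,-0.028,0,0,0],[1,0,0,-0.057,0,0,0],[1,0,0,-0.085,0,0,0],[1,0.016,-0.002,-0.108,0,0,-0.006],[1,0.033,-0.005,-0.13,0,0,-0.011],[1,0.049,-0.007,-0.153,0,0,-0.017],[1,0.066,-0.01,-0.175,0,0,-0.022],[1,0.099,-0.016,-0.189,0,0,-0.039],[1,0.132,-0.021,-0.202,0,0,-0.055],[1,0.165,-0.027,-0.215,0,0,-0.072]])

```text
time_s: 23.42
tcp_pos: [0.4992, 0.1179, 0.2509]
ee_rot: [[0.002, -1.0, 0.001], [-1.0, -0.002, 0.001], [-0.001, -0.001, -1.0]]
wrist_force: [1.2, -0.9, -1.4]
gripper_width: 0.088
```

>>> jog_arm(moves=[[1,0.037,-0.001,-0.003,0,0,-0.008],[1,0.075,-0.003,-0.005,0,0,-0.015],[1,0.112,-0.004,-0.008,0,0,-0.023],[1,0.15,-0.005,-0.01,0,0,-0.03],[1,0.184,-0.006,-0.01,0,0,-0.034],[1,0.218,-0.007,-0.01,0,0,-0.038],[1,0.252,-0.008,-0.01,0,0,-0.041],[1,0.286,-0.009,-0.01,0,0,-0.045],[1,0.32,-0.01,-0.01,0,0,-0.049],[1,0.355,-0.012,-0.01,0,0,-0.049]])

```text
time_s: 24.25
tcp_pos: [0.5111, -0.2373, 0.26]
ee_rot: [[0.049, -0.999, 0.001], [-0.999, -0.049, 0.0], [-0.0, -0.001, -1.0]]
wrist_force: [1.3, -0.1, -2.0]
gripper_width: 0.091
```

```bash
python3 - <<'E'
from plan import *
def g(xc,zb,y=38,n=1,gr=1,yaw=.049): 
    a=cw(xc-3.4,y); return (a[0],a[1],zb/1000+.028,yaw,gr,n)
plan([g(-75,215,n=3),g(-75,130,n=3),g(-32,60,n=3),g(-32,54,n=1)])
E
```

```text
[[1, 0.023, -0.004, 0.006, 0.0, 0.0, 0.0], [1, 0.047, -0.009, 0.011, 0.0, 0.0, 0.0], [1, 0.07, -0.013, 0.017, 0.0, 0.0, 0.0], [1, 0.07, -0.013, 0.045, 0.0, 0.0, 0.0], [1, 0.07, -0.013, 0.073, 0.0, 0.0, 0.0], [1, 0.07, -0.013, 0.102, 0.0, 0.0, 0.0], [1, 0.056, -0.013, 0.125, 0.0, 0.0, 0.0], [1, 0.041, -0.013, 0.148, 0.0, 0.0, 0.0], [1, 0.027, -0.013, 0.172, 0.0, 0.0, 0.0], [1, 0.027, -0.013, 0.178, 0.0, 0.0, 0.0]]
```

>>> jog_arm(moves=[[1,0.023,-0.004,0.006,0,0,0],[1,0.047,-0.009,0.011,0,0,0],[1,0.07,-0.013,0.017,0,0,0],[1,0.07,-0.013,0.045,0,0,0],[1,0.07,-0.013,0.073,0,0,0],[1,0.07,-0.013,0.102,0,0,0],[1,0.056,-0.013,0.125,0,0,0],[1,0.041,-0.013,0.148,0,0,0],[1,0.027,-0.013,0.172,0,0,0],[1,0.027,-0.013,0.178,0,0,0]])

```text
time_s: 25.08
tcp_pos: [0.5229, -0.2595, 0.0778]
ee_rot: [[0.05, -0.999, -0.007], [-0.999, -0.05, 0.003], [-0.003, 0.007, -1.0]]
wrist_force: [-0.6, 0.4, -1.1]
gripper_width: 0.09
```

```bash
python3 look.py 20 wrist side;python3 - <<'E'
from h import *
d=pickle.load(open('d_20.pkl','rb'))
crop(d['side'],290,200,450,350,4,'pics/d20.png')
E
```

```text
25.1833 [ 0.52521567 -0.26173476  0.08041798] [-0.79514019 -0.71067074 -1.0327211 ] 0.09024444836442994
```

View pics/wrist_20.png

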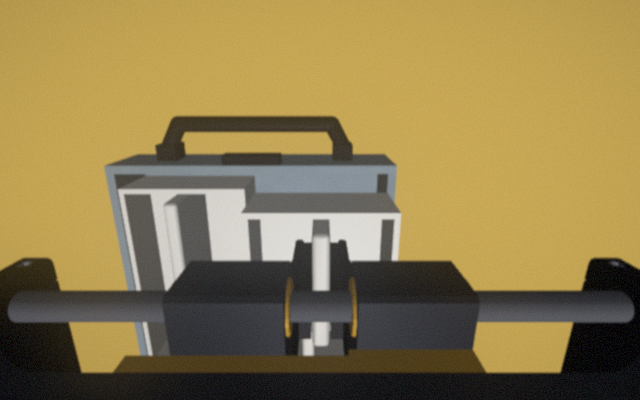

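View pics/d20.png

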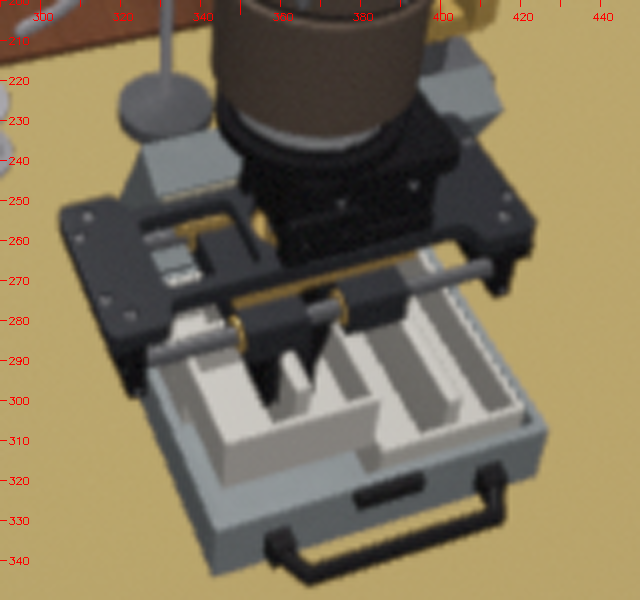

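```bash
python3 - <<'E'
from h import *
from plan import *
d=pickle.load(open('d_20.pkl','rb'));W=d['wrist']
for uv,z in (((244,212),.089),((400,212),.089),((255,194),.054),((388,194),.054),((387,175),.04)): print(uv,np.round(wc(*onz(W,uv,z)[:2]),1))
def g(xc,zb,y=37.5,n=1,gr=1,yaw=.049): 
    a=cw(xc-3.4,y); return (a[0],a[1],zb/1000+.028,yaw,gr,n)
plan([g(-31.5,54,n=1),g(-31.5,25,n=4),g(-31.5,4.5,n=4),g(-31.5,4.5,n=1)])
E
```

```text
(244, 212) [-63.2   5.8]
(400, 212) [-63.1  78.1]
(255, 194) [-61.5   4.7]
(388, 194) [-61.4  79.4]
(387, 175) [-69.  81.]
[[1, -0.001, 0.0, 0.0, 0.0, 0.0, 0.0], [1, -0.001, 0.0, 0.007, 0.0, 0.0, 0.0], [1, -0.001, 0.0, 0.014, 0.0, 0.0, 0.0], [1, -0.001, 0.0, 0.022, 0.0, 0.0, 0.0], [1, -0.001, 0.0, 0.029, 0.0, 0.0, 0.0], [1, -0.001, 0.0, 0.034, 0.0, 0.0, 0.0], [1, -0.001, 0.0, 0.039, 0.0, 0.0, 0.0], [1, -0.001, 0.0, 0.044, 0.0, 0.0, 0.0], [1, -0.001, 0.0, 0.049, 0.0, 0.0, 0.0], [1, -0.001, 0.0, 0.049, 0.0, 0.0, 0.0]]
```

>>> jog_arm(moves=[[1,0,-0.002,0,0,0,0],[1,0,-0.002,0.007,0,0,0],[1,0,-0.002,0.014,0,0,0],[1,0,-0.002,0.022,0,0,0],[1,0,-0.002,0.029,0,0,0],[1,0,-0.002,0.034,0,0,0],[1,0,-0.002,0.039,0,0,0],[1,0,-0.002,0.044,0,0,0],[1,0,-0.002,0.049,0,0,0],[1,0,-0.002,0.049,0,0,0]])

```text
time_s: 26.02
tcp_pos: [0.528, -0.2621, 0.0318]
ee_rot: [[0.049, -0.999, -0.0], [-0.999, -0.049, -0.0], [0.0, 0.0, -1.0]]
wrist_force: [-0.6, 0.0, -0.4]
gripper_width: 0.09
```

```bash
python3 look.py 21 wrist; python3 - <<'E'
from plan import *
from station import *
c=load(); p=np.array(c['p'])+np.array(c['R'])@np.array([.001,-.002,0]); c['p']=p.tolist(); json.dump(c,open('cmd.json','w'))
print(wc(*p[:2]), wc(*sense()['tcp_pos'][:2]))
def g(gx,y,n=1,gr=1,z=.0325,yaw=.049): 
    a=cw(gx,y); return (a[0],a[1],z,yaw,gr,n)
# home: xc=-26 -> g=-29.4 ; y 33.2
plan([g(-35,31.5,n=4),g(-27.5,31.5,n=4),g(-27.5,31.5,n=2)])
E
```

```text
26.0667 [ 0.5279665  -0.26206279  0.0320124 ] [ 0.2111647  -0.30807213  0.38728034] 0.09075887418818586
(np.float64(-35.521407726482394), np.float64(35.921143171679375)) (np.float64(-36.02482130628117), np.float64(36.15286444062245))
[[1, 0.0, -0.001, 0.0, 0.0, 0.0, 0.0], [1, 0.0, -0.002, 0.0, 0.0, 0.0, 0.0], [1, 0.0, -0.003, 0.0, 0.0, 0.0, 0.0], [1, -0.001, -0.004, 0.0, 0.0, 0.0, 0.0], [1, -0.002, -0.004, 0.0, 0.0, 0.0, 0.0], [1, -0.004, -0.004, 0.0, 0.0, 0.0, 0.0], [1, -0.006, -0.004, 0.0, 0.0, 0.0, 0.0], [1, -0.008, -0.004, 0.0, 0.0, 0.0, 0.0], [1, -0.008, -0.004, 0.0, 0.0, 0.0, 0.0], [1, -0.008, -0.004, 0.0, 0.0, 0.0, 0.0]]
```

View pics/wrist_21.png

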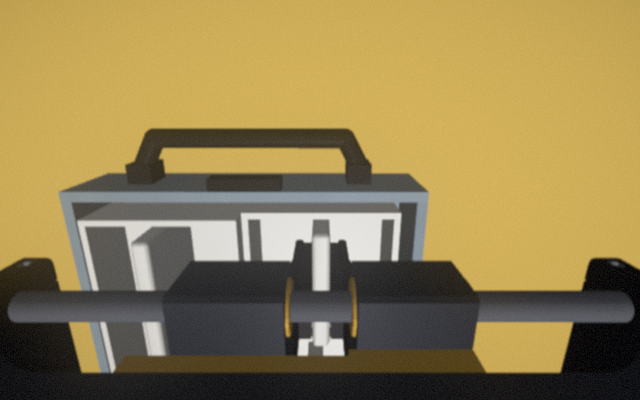

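>>> jog_arm(moves=[[1,0,-0.001,0,0,0,0],[1,0,-0.002,0,0,0,0],[1,0,-0.003,0,0,0,0],[1,-0.001,-0.004,0,0,0,0],[1,-0.002,-0.004,0,0,0,0],[1,-0.004,-0.004,0,0,0,0],[1,-0.006,-0.004,0,0,0,0],[1,-0.008,-0.004,0,0,0,0],[1,-0.008,-0.004,0,0,0,0],[1,-0.008,-0.004,0,0,0,0]])

```text
time_s: 26.9
tcp_pos: [0.5307, -0.2553, 0.0323]
ee_rot: [[0.049, -0.999, -0.002], [-0.999, -0.049, -0.002], [0.002, 0.002, -1.0]]
wrist_force: [-3.7, -8.3, -2.7]
gripper_width: 0.086
```

```bash
python3 - <<'E'
from plan import *
from station import *
s=sense();print(wc(*s['tcp_pos'][:2]),s['wrist_force'])
def g(gx,y,n=1,gr=1,z=.0325,yaw=.049): 
    a=cw(gx,y); return (a[0],a[1],z,yaw,gr,n)
plan([g(-27.5,31.5,n=3,gr=.5),g(-36,33,n=2,gr=.5,z=.06),g(-70,33,n=3,gr=.5,z=.14),g(-90,33,2,.5,.18)])
E
```

```text
(np.float64(-29.402222141629853), np.float64(33.125599831422775)) [-3.7286889  -8.28487341 -2.71441816]
[[0.5, 0.0, 0.0, 0.0, 0.0, 0.0, 0.0], [0.5, 0.0, 0.0, 0.0, 0.0, 0.0, 0.0], [0.5, 0.0, 0.0, 0.0, 0.0, 0.0, 0.0], [0.5, 0.004, 0.0, -0.013, 0.0, 0.0, 0.0], [0.5, 0.008, 0.001, -0.027, 0.0, 0.0, 0.0], [0.5, 0.02, 0.001, -0.054, 0.0, 0.0, 0.0], [0.5, 0.031, 0.001, -0.081, 0.0, 0.0, 0.0], [0.5, 0.042, 0.001, -0.107, 0.0, 0.0, 0.0], [0.5, 0.052, 0.001, -0.127, 0.0, 0.0, 0.0], [0.5, 0.062, 0.001, -0.147, 0.0, 0.0, 0.0]]
```

Exactly where it should be (x −29.4 → tray −26, y 33.1, both contacts loaded). Release and back out.

>>> jog_arm(moves=[[0.5,0,0,0,0,0,0],[0.5,0,0,0,0,0,0],[0.5,0,0,0,0,0,0],[0.5,0.004,0,-0.013,0,0,0],[0.5,0.008,0.001,-0.027,0,0,0],[0.5,0.02,0.001,-0.054,0,0,0],[0.5,0.031,0.001,-0.081,0,0,0],[0.5,0.042,0.001,-0.107,0,0,0],[0.5,0.052,0.001,-0.127,0,0,0],[0.5,0.062,0.001,-0.147,0,0,0]])

```text
time_s: 27.73
tcp_pos: [0.5347, -0.3159, 0.1816]
ee_rot: [[0.05, -0.999, 0.003], [-0.999, -0.05, -0.001], [0.001, -0.003, -1.0]]
wrist_force: [-1.3, -0.2, -0.1]
gripper_width: 0.251
```

```bash
python3 look.py 22 side scene wrist; python3 - <<'E'
from h import *
d=pickle.load(open('d_22.pkl','rb'))
crop(d['side'],290,200,450,350,4,'pics/d22.png')
crop(d['scene'],150,140,310,280,5,'pics/s22.png')
E
```

```text
27.8833 [ 0.53529463 -0.31628098  0.18161317] [-0.49057179  0.56693034 -0.94577013] 0.248893837962135
```

View pics/d22.png

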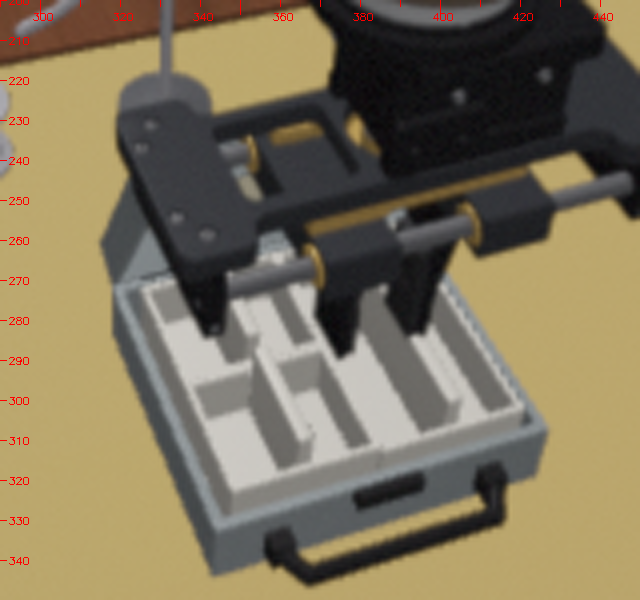

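View pics/s22.png

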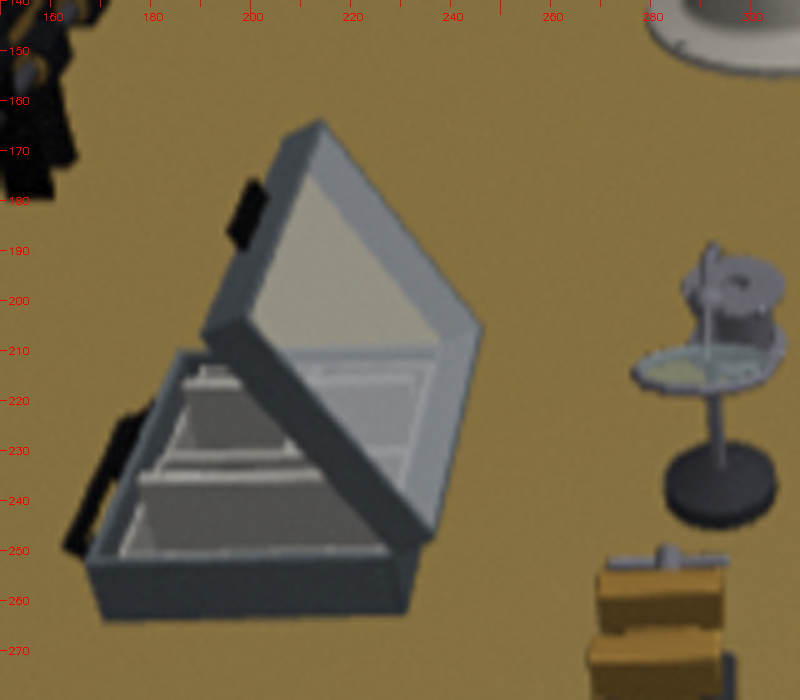

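View pics/wrist_22.png

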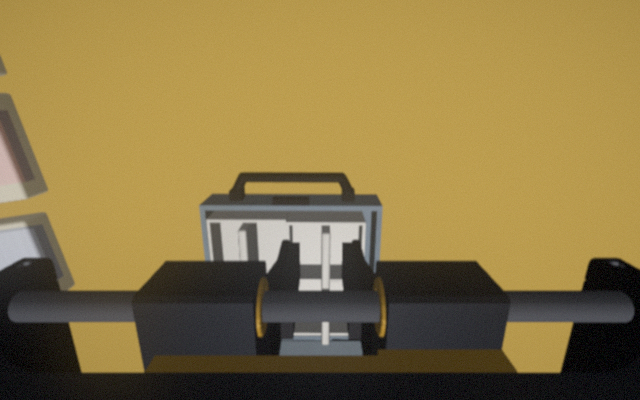

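```bash
python3 - <<'E'
from plan import *
def g(gx,y,z,n=1,gr=1,yaw=.049,tilt=0): 
    a=cw(gx,y); return (a[0],a[1],z,yaw,gr,n,tilt)
plan([g(-90,33,.255,2),g(64,0,.255,5),g(64,0,.167,3)])
def P(th,r=130,extra=0): return (75-r*np.cos(th)+24*np.sin(th)+9.5, (40+r*np.sin(th)+24*np.cos(th))/1000)
ths=np.linspace(1.10,.55,9)
plan([g(P(1.13)[0],0,P(1.13)[1])]+[g(P(t)[0],0,P(t)[1]) for t in ths])
ths=np.linspace(.55,-.02,9)[1:]
plan([g(P(t)[0],0,P(t)[1]) for t in ths]+[g(P(-.02)[0],0,P(-.02)[1],2)])
E
```

```text
[[1, 0.0, 0.0, -0.038, 0.0, 0.0, 0.0], [1, 0.0, 0.0, -0.075, 0.0, 0.0, 0.0], [1, -0.03, -0.007, -0.075, 0.0, 0.0, 0.0], [1, -0.061, -0.013, -0.075, 0.0, 0.0, 0.0], [1, -0.092, -0.02, -0.075, 0.0, 0.0, 0.0], [1, -0.123, -0.026, -0.075, 0.0, 0.0, 0.0], [1, -0.154, -0.033, -0.075, 0.0, 0.0, 0.0], [1, -0.154, -0.033, -0.046, 0.0, 0.0, 0.0], [1, -0.154, -0.033, -0.017, 0.0, 0.0, 0.0], [1, -0.154, -0.033, 0.013, 0.0, 0.0, 0.0]]
[[1, 0.014, 0.0, -0.001, 0.0, 0.0, 0.0], [1, 0.018, 0.0, 0.0, 0.0, 0.0, 0.0], [1, 0.026, 0.0, 0.003, 0.0, 0.0, 0.0], [1, 0.035, 0.0, 0.006, 0.0, 0.0, 0.0], [1, 0.043, 0.0, 0.01, 0.0, 0.0, 0.0], [1, 0.051, 0.0, 0.015, 0.0, 0.0, 0.0], [1, 0.058, 0.0, 0.02, 0.0, 0.0, 0.0], [1, 0.065, 0.0, 0.026, 0.0, 0.0, 0.0], [1, 0.072, 0.0, 0.032, 0.0, 0.0, 0.0], [1, 0.078, 0.0, 0.038, 0.0, 0.0, 0.0]]
[[1, 0.006, 0.0, 0.008, 0.0, 0.0, 0.0], [1, 0.012, 0.0, 0.015, 0.0, 0.0, 0.0], [1, 0.017, 0.0, 0.023, 0.0, 0.0, 0.0], [1, 0.021, 0.0, 0.032, 0.0, 0.0, 0.0], [1, 0.025, 0.0, 0.04, 0.0, 0.0, 0.0], [1, 0.028, 0.0, 0.049, 0.0, 0.0, 0.0], [1, 0.031, 0.0, 0.058, 0.0, 0.0, 0.0], [1, 0.032, 0.0, 0.067, 0.0, 0.0, 0.0], [1, 0.032, 0.0, 0.067, 0.0, 0.0, 0.0], [1, 0.032, 0.0, 0.067, 0.0, 0.0, 0.0]]
```

>>> jog_arm(moves=[[1,0,0,-0.038,0,0,0],[1,0,0,-0.075,0,0,0],[1,-0.03,-0.007,-0.075,0,0,0],[1,-0.061,-0.013,-0.075,0,0,0],[1,-0.092,-0.02,-0.075,0,0,0],[1,-0.123,-0.026,-0.075,0,0,0],[1,-0.154,-0.033,-0.075,0,0,0],[1,-0.154,-0.033,-0.046,0,0,0],[1,-0.154,-0.033,-0.017,0,0,0],[1,-0.154,-0.033,0.013,0,0,0]])

```text
time_s: 28.72
tcp_pos: [0.5591, -0.1585, 0.165]
ee_rot: [[0.051, -0.999, 0.001], [-0.999, -0.051, 0.001], [-0.001, -0.001, -1.0]]
wrist_force: [-0.2, 0.7, 0.1]
gripper_width: 0.006
```

```bash
python3 look.py 23 side scene
```

```text
28.8167 [ 0.55491595 -0.15870097  0.16017576] [-0.841536   -0.89008489  0.07659322] 0.008149507415118926
```

View pics/side_23.png

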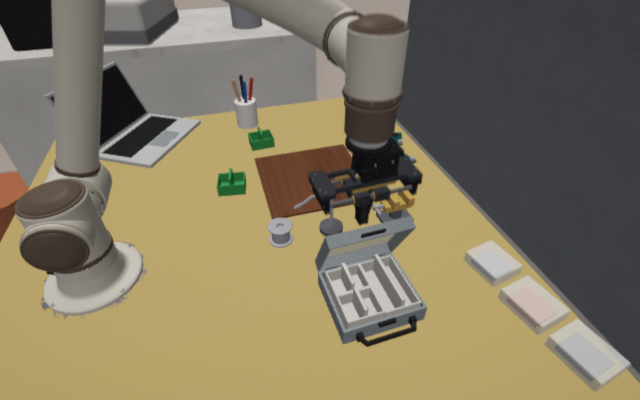

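View pics/scene_23.png

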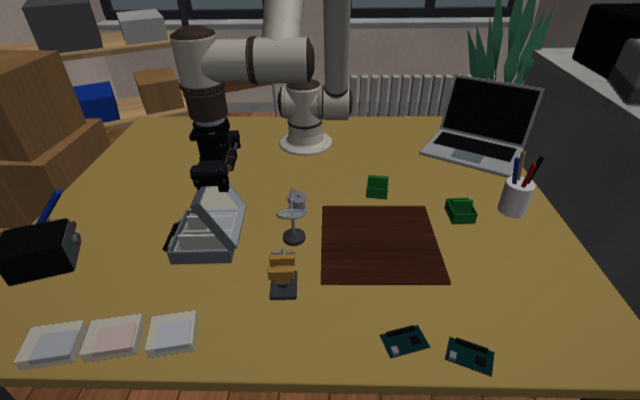

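```bash
python3 - <<'E'
from h import *
d=pickle.load(open('d_23.pkl','rb'))
crop(d['side'],305,215,435,350,5,'pics/d23.png')
E
```

```text
(no output)
```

View pics/d23.png

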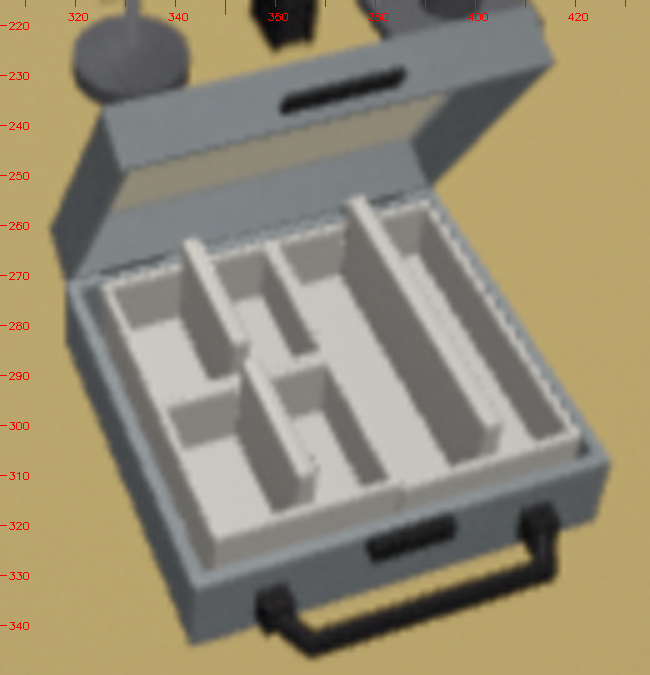

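All three trays sit square and snug to the hinge and far walls, with a gap only at the front and near side. Now I'll close the lid.

>>> jog_arm(moves=[[1,0.014,0,-0.001,0,0,0],[1,0.018,0,0,0,0,0],[1,0.026,0,0.003,0,0,0],[1,0.035,0,0.006,0,0,0],[1,0.043,0,0.01,0,0,0],[1,0.051,0,0.015,0,0,0],[1,0.058,0,0.02,0,0,0],[1,0.065,0,0.026,0,0,0],[1,0.072,0,0.032,0,0,0],[1,0.078,0,0.038,0,0,0]])

```text
time_s: 29.65
tcp_pos: [0.5635, -0.2395, 0.1282]
ee_rot: [[0.049, -0.999, 0.002], [-0.999, -0.049, -0.001], [0.001, -0.002, -1.0]]
wrist_force: [2.0, 0.5, 2.0]
gripper_width: 0.007
```

```bash
python3 look.py 24 scene; python3 - <<'E'
from h import *
d=pickle.load(open('d_24.pkl','rb'))
crop(d['scene'],150,130,310,280,5,'pics/s24.png')
E
```

```text
29.7 [ 0.56241904 -0.23988213  0.12646243] [ 0.70833101 -0.29890259 -0.0535253 ] 0.0035654018591009602
```

View pics/s24.png

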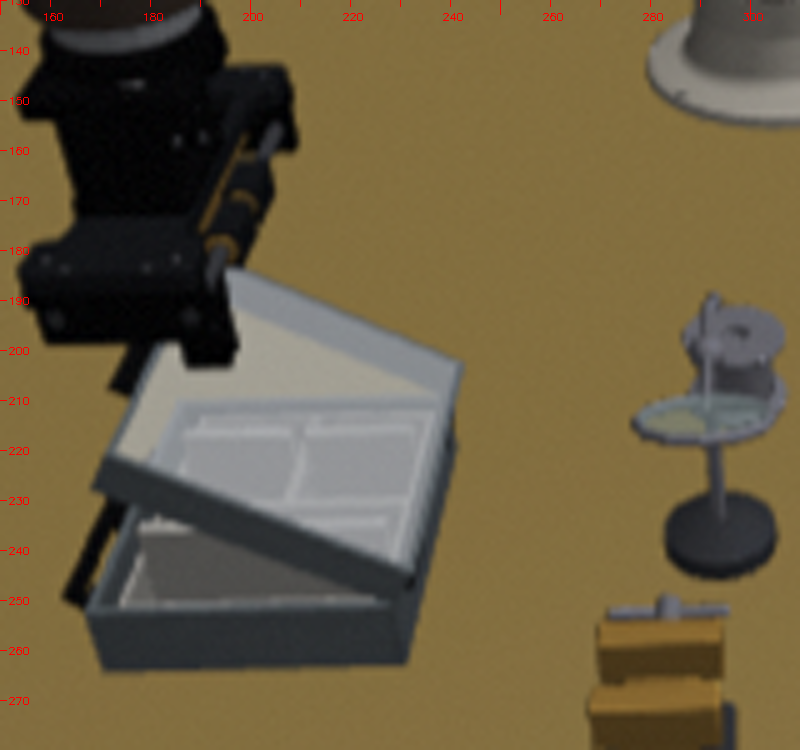

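Closing well (about 0.5 rad). Continue.

>>> jog_arm(moves=[[1,0.006,0,0.008,0,0,0],[1,0.012,0,0.015,0,0,0],[1,0.017,0,0.023,0,0,0],[1,0.021,0,0.032,0,0,0],[1,0.025,0,0.04,0,0,0],[1,0.028,0,0.049,0,0,0],[1,0.031,0,0.058,0,0,0],[1,0.032,0,0.067,0,0,0],[1,0.032,0,0.067,0,0,0],[1,0.032,0,0.067,0,0,0]])

```text
time_s: 30.53
tcp_pos: [0.5643, -0.2704, 0.0643]
ee_rot: [[0.051, -0.999, -0.0], [-0.999, -0.051, -0.001], [0.001, 0.0, -1.0]]
wrist_force: [-6.8, 3.9, 16.4]
gripper_width: 0.004
```

```bash
python3 look.py 25 side scene; python3 - <<'E'
from h import *
from plan import *
d=pickle.load(open('d_25.pkl','rb'))
crop(d['scene'],150,170,310,280,5,'pics/s25.png')
c=load();x,y,z=c['p'];print(c['p'],wc(x,y))
E
```

```text
30.6333 [ 0.56432289 -0.2704394   0.06427356] [-6.03784655  4.23856437 17.27142895] 0.0017033924215247064
[0.5646197284928601, -0.2697732729034717, 0.06182109664319958] (np.float64(-45.53233950061101), np.float64(-0.07581843640280317))
```

View pics/s25.png

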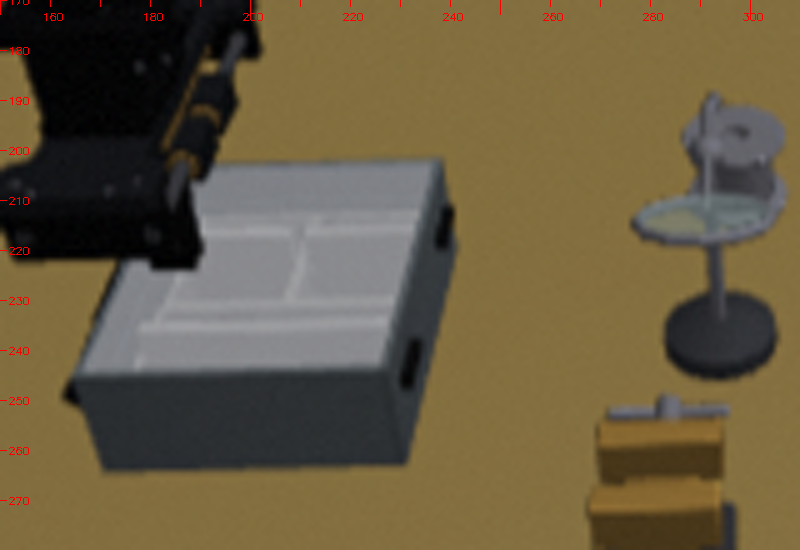

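>>> jog_arm(moves=[[1,0,0,-0.01,0,0,0],[1,0,0,-0.03,0,0,0],[1,0,0,-0.06,0,0,0],[1,0,0,-0.09,0,0,0],[1,0,0,-0.12,0,0,0],[1,0,0,-0.15,0,0,0],[1,0,0,-0.17,0,0,0],[1,0,0,-0.17,0,0,0],[1,0,0,-0.17,0,0,0],[1,0,0,-0.17,0,0,0]])

```text
time_s: 31.47
tcp_pos: [0.5639, -0.27, 0.2299]
ee_rot: [[0.049, -0.999, -0.002], [-0.999, -0.049, 0.001], [-0.001, 0.002, -1.0]]
wrist_force: [-0.9, -0.1, -0.0]
gripper_width: 0.004
```

```bash
python3 look.py 26 side scene wrist; python3 - <<'E'
from h import *
d=pickle.load(open('d_26.pkl','rb'))
crop(d['scene'],150,170,310,280,5,'pics/s26.png')
crop(d['side'],260,180,430,350,4,'pics/d26.png')
E
```

```text
31.6167 [ 0.56381492 -0.27010413  0.22951696] [-0.13197624 -0.21516739 -0.7945613 ] 0.00479491426375909
```

View pics/s26.png

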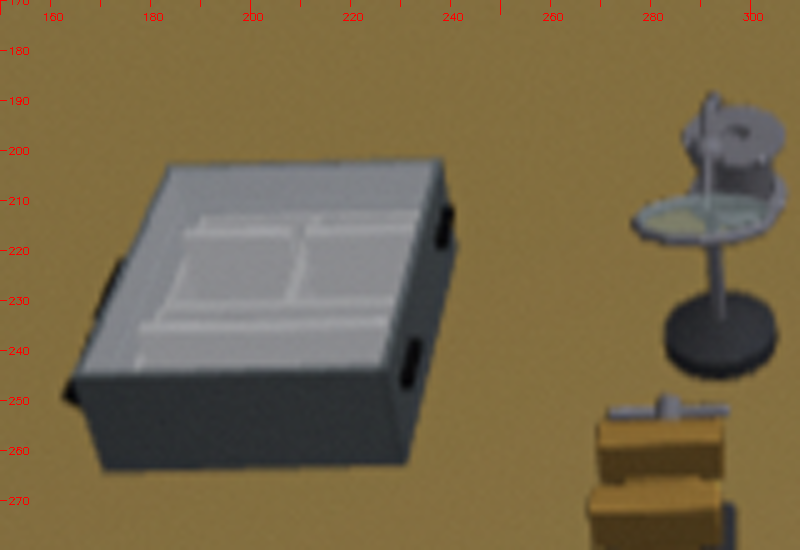

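View pics/d26.png

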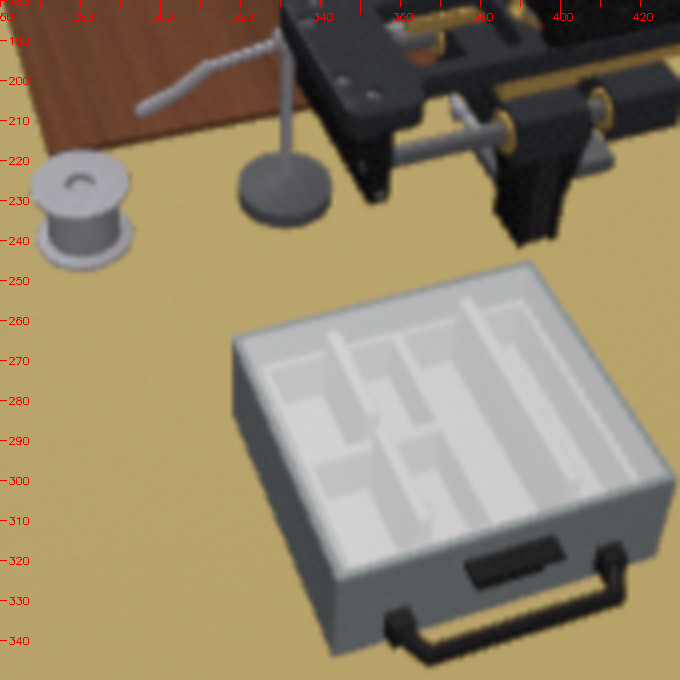

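View pics/wrist_26.png

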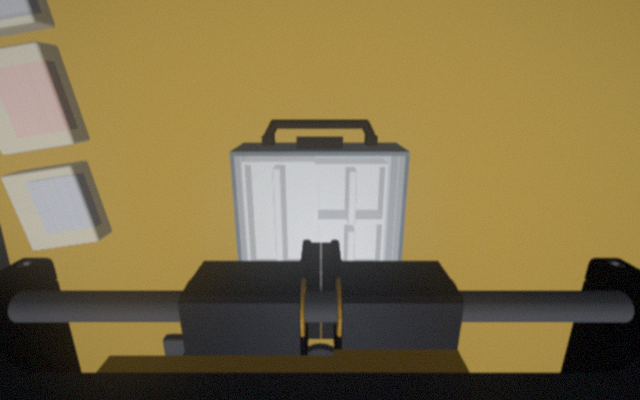

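The lid is flush all round, the trays show in place through the panel, and the bystanders are where they were. The gripper is clear, so I'm handing in.

```bash
python3 -c "
from station import *
print(finish_job()); print(sense()['time_s'])"
```

```text
the job is handed in; nothing more can be done
None
the job is handed in; nothing more can be done
```

I packed the three white trays and shut the lid in the required order, and handed the job in at about 31.6 s of the 72 s allowed. `finish_job` gave no verdict.

1. **Long tray:** gripped and pressed into the corner of the hinge wall and the far wall.
2. **First short tray:** pushed home against the hinge wall with the shut, tilted fingers, and snug against the long tray.
3. **Second short tray:** gripped and pressed against both of the others.
4. **Lid:** pressed shut with the closed fingers, then the gripper was lifted clear.

What the last checks showed, with tray positions in the case frame:

| Item | Reading | Ideal |
|---|---|---|
| Long tray | x ≈ 4.5, y ≈ −42.8 mm | 5, −43 |
| Rear short tray | front face at x ≈ 5–6.6 mm from one camera corner | 6 |
| Front short tray | x ≈ −26, y ≈ 33.1 mm | −26, 33 |
| Lid | fingertip stopped at z = 64.3 mm under about 17 N | 64 |

- **Rear short tray:** I used one camera corner. The other front corner gave x ≈ 0 and y ≈ −1, against 6 and −5. I put that down to a poor pixel reading, because the tray had stopped against about 9 N and the later pictures show it square and snug.
- **Lid and trays:** the final pictures show the lid flush all round and the trays in place through the panel.
- **Bystanders:** the magnifier, reel and vise show no visible shift. I judged that by eye and did not measure it.

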